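# Set out the full fixings tin

### The job

Clear the assembly board by driving its two sprung bench dogs down flush, using only the mallet on them, and stand the mallet on its head back on its mat. Then heft the look-alike tins to find the one that is full of screws: stand that tin upright in the middle of the board, between the sunken dogs, and stand all the empty tins upright in the refill tray. Leave the other things on the bench where they are.

Things in the scene. Friction and masses are not known exactly. Their poses are not given: they have to be found in the camera images.
- tin_a: Closed round metal parts tin, 76 mm in diameter, 60 mm high, with a black knob (28 mm in diameter, 34 mm tall) upright on the middle of its fixed lid; 94 mm in all. Origin: centre of the underside, z up. All tins look alike: one is full (about 0.65 kg, within 12 %), the others empty (about 0.22 kg, within 12 %). Three to five stand in a loose row; absent ones read None.
- tin_b: Another such tin, same size and look as tin_a (may be full or empty, may be absent); origin: centre of the underside.
- tin_c: Another such tin, same size and look as tin_a (may be full or empty, may be absent); origin: centre of the underside.
- tin_d: Another such tin, same size and look as tin_a (may be full or empty, may be absent); origin: centre of the underside.
- tin_e: Another such tin, same size and look as tin_a (may be full or empty, may be absent); origin: centre of the underside.
- mallet: Joiner's wooden mallet, 0.5 kg, standing on one end of its head. Head: block 64 mm (x) by 60 (y) by 90 high (z), both ends flat striking faces. Handle: straight, 26 mm wide (y), 30 tall (z), centred 45 mm above the origin, along the mallet's -x to 222 mm from the head's axis; at first it points roughly to the robot. Origin: centre of the lower striking face, z up.
- mallet_grip (a point): Point in the middle of the mallet's handle 60 mm from the head's axis (28 mm clear of the head), 45 mm above the lower striking face: a good place to grip, near the balance point.
- mat: Thin fixed black rubber mat, 100 x 100 mm, 6 mm thick, on which the mallet stands and to which it goes back; origin: centre of its underside, z up.
- board: Fixed square plywood assembly board, 170 x 170 mm, 30 mm thick, lying on the bench; origin: centre of its underside, z up.
- board_top (a point): Centre of the board's upper face, 30 mm above the bench, midway between the two dogs, where the full tin must stand.
- dog_a (a joint): How far bench dog A is driven down, in m: 0 = its top 25 mm above the board, 0.025 = flush with the board, 0.0255 = its stop. Starts between 0 and 0.006. It is sprung, but its friction (6 N) exceeds its spring (1.5 N at most), so it stays where driven; driving it takes about 8 to 10 N.
- dog_a_top (a point): Centre of the top face of bench dog A, an upright square steel post 30 x 30 mm coming up through the board 50 mm from its centre along the board's +y; moves with the dog.
- dog_b (a joint): The same for bench dog B.
- dog_b_top (a point): Centre of the top face of bench dog B, same size, 50 mm from the board's centre along the board's -y; moves with the dog.
- tray: Fixed shallow square plywood tray for empty tins, 212 x 212 mm outside, walls 5 mm thick and 25 mm high; room for four tins two by two. Board and tray lie on facing sides, left or right from start to start. Origin: centre of the underside, z up.
- tray_in (a point): Centre of the tray's inner floor (202 x 202 mm inside), axes along its walls.
- sanding_block: Cork sanding block 50 x 70 x 35 mm. Bystander: leave it where it is. Origin: centre of the underside (resting face).
- tape_measure: Tape measure, 55 x 60 x 50 mm. Bystander: leave it where it is. Origin: centre of the underside (resting face).
- screwdriver: Screwdriver lying on the bench. Bystander: leave it where it is. Origin: centre of the underside (resting face).
- square: Joiner's square lying on the bench, stock 20 x 100 mm, blade 130 mm. Bystander: leave it where it is. Origin: centre of the underside (resting face).
- glue: Glue bottle, 60 mm in diameter, 130 mm high. Bystander: leave it where it is. Origin: centre of the underside (resting face).
- offcut: Offcut of timber 60 x 140 x 45 mm. Bystander: leave it where it is. Origin: centre of the underside (resting face).
- spray_can: Spray can, 56 mm in diameter, 120 mm high. Bystander: leave it where it is. Origin: centre of the underside (resting face).

How it is judged:
By the outcome, as a careful person would: the job done as asked, in the order asked, and still so for the second after the job is handed in, with the robot touching nothing.
Of tin_a, tin_b, tin_d only 1 to 3 are there at a start; the rules pass over those that are not, and their reading is None.
At some moment in a run one of tin_a, tin_b, tin_c, tin_d, tin_e may be knocked a few centimetres aside while the robot is not near it.
It also fails if it takes over 210 s, if anything falls off the work surface, if the arm or the gripper's body presses on something with over 40 N, if the wrist force passes 120 N, or if a joint passes its speed limit or range.

### The arm

A 6-joint arm with a two-finger parallel gripper is mounted at the origin on the work surface. World frame = base frame: x ahead of the robot, y to its left, z up, the work surface at z = 0. Lengths are in m, angles in rad, forces in N, time in s.
With the tool pointing down it reaches from about 0.225 to 0.875 m from the base axis. Payload 3.4 kg.
Tool frame: the origin (TCP) lies at the very end of the fingers, on their centre line; the grasp point (between the pads) lies 19 mm behind it (manip.hold_point_z is the distance from the TCP to the grasp point, in m); z points along the fingers, x is the direction in which the jaws open and shut, and the axes are right-handed (so a half turn about z gives the same grasp; the last joint's range is limited). The gripper opens to 85 mm and grips with 20 to 120 N. Pads are 22 mm wide; open, the fingers measure 114 mm over their backs; the gripper's body (76 mm by 85 mm) begins 54 mm behind the grasp point. The pads swing forward as they close: fully open they stand 13 mm farther back than shut.
Start: joints at [1.026, 0.276, 1.505, -0, 1.361, -0.121], TCP at [0.236, 0.524, 0.231] pointing down, gripper open.
Joint ranges: [-2.89, 2.89], [-0.75, 2.08], [0.22, 2.7], [-1.18, 4.32], [0.11, 2.71], [-2.7, 2.7]. Speed limits (rad/s): [2.57, 2.57, 3.14, 3.14, 3.14, 3.14].

### API

Orientations are given as a unit quaternion [w, x, y, z].
In Python, from rig import manip gives the robot as it stands.
- The arm moves only by the tool apply_moves, never from a script. Its argument "commands" is one flat list of numbers, 6 for each row, row after row: the shift along the tool's x, y, z normalised to -1 to 1, where 1 is 0.03 m, then the turn, a rotation vector about the tool's x, y, z normalised to -1 to 1, where 1 is 0.15 rad. A call has 1 to 20 rows; each row shifts and turns the commanded pose from where the row before left it, along the tool's axes as they then stand; what a row does not reach is not made up. A row lasts 1/10 s, in which the tool goes at most 50 mm and 8.59 degrees, less where a joint would pass 70% of its speed; a pose out of reach is approached as far as the arm can. A call with a number of a shift or a turn outside -1 to 1 is refused whole. A call with a gripper value outside its range is refused whole. "jaw" is the opening, from -1 (shut) to 1 (fully open), set as the call begins (left out, the last holds). The fingers move at their own pace and stop on an object; "newtons" is the grip in N (left out, the last holds). Time passes only in rows, so rows that do not move let the fingers close. It gives the time, the measured TCP pose, the force and the opening at its end, in the units of the state.
- manip.get_state(): the state, without advancing time (a new reading comes with each control period).
- manip.get_image(name): name is "scene" or "top"; returns a dict with "frame" (420x560x3 uint8, red, green, blue), "fx", "fy", "cx", "cy" (pixels), "k1" (the pictures are not rectified: a ray, as slopes to the right and down, at radius r is drawn at 1 + k1 r^2 times it, then the intrinsics apply), "extrinsics" (4x4, takes a point from camera to world coordinates). Camera axes: x right, y up, looking along -z (the intrinsics and any distortion apply to the point x, -y, -z); pixel columns grow to the right and rows downward; lengths in m; the calibration is good to about 2 mm. A picture is of the moment at which its call begins. There is no depth.
- manip.sign_off(): hands the job in, once; it reports no verdict.
The state is a dict: "clock": time; "qpos": joint angles; "qd": joint speeds; "effort": joint torques, N m; "position": TCP position; "ee_rot": TCP orientation; "contact_force": force on the tool from outside, world axes, zero at the start; "moment": the same for the moment, N m; "width": finger opening in m.
Only numpy, scipy, OpenCV 4.12 (cv2) and the standard library are available. Lean on these libraries where they do the work, as an engineer would, in place of code of your own. Each camera call takes 0.05 s, during which the arm holds its last target. There are 200 camera calls.

## Working session

There is one attempt and no reset: what is moved stays moved. The work goes in short steps, Python scripts to look and compute and a tool call to move; the robot and the scene stay as the last step left them, time stands still between calls to the robot, and variables do not carry over. Pictures are saved under pics/ and viewed, about 12 in all and at most 16, crops included, and the job is handed in when it is done.

Besides the shell and the picture viewer there is one more tool, called after "Request:" as name(argument=value, ...), one argument or row to a line, values as JSON. apply_moves: Moves the arm, as the interface text tells. Scaled input: -1 to 1 covers 0.03 m each way for a shift and 0.15 rad each way for a turn. Its arguments: {"type":"object","properties":{"commands":{"type":"array"},"jaw":{"type":"number"},"newtons":{"type":"number"}},"required":["commands"]}

```bash
ls; mkdir -p pics
cat > h.py <<'E'
import numpy as np, cv2
from rig import manip
def shot(name,fn=None):
    d=manip.get_image(name)
    if fn: cv2.imwrite('pics/'+fn,np.ascontiguousarray(d['frame'][:,:,::-1]))
    return d
def ray(d,u,v):
    x=(u-d['cx'])/d['fx'];y=(v-d['cy'])/d['fy']
    a,b=x,y
    for _ in range(30):
        s=1+d['k1']*(a*a+b*b);a,b=x/s,y/s
    E=np.array(d['extrinsics']);r=E[:3,:3]@np.array([a,-b,-1.]);return E[:3,3],r
def onz(d,u,v,z):
    o,r=ray(d,u,v);return o+r*(z-o[2])/r[2]
def proj(d,p):
    E=np.array(d['extrinsics']);q=E[:3,:3].T@(np.asarray(p,float)-E[:3,3])
    a,b=q[0]/-q[2],-q[1]/-q[2];s=1+d['k1']*(a*a+b*b)
    return np.array([d['cx']+d['fx']*a*s,d['cy']+d['fy']*b*s])
E
python3 - <<'E'
from h import *
import pickle
for n in('scene','top'):
    d=shot(n,n+'0.png');print(n,d['fx'],d['cx'],d['cy'],d['k1'],np.round(d['extrinsics'],3).tolist());pickle.dump(d,open(n+'0.pkl','wb'))
s=manip.get_state();print(s);print(manip.hold_point_z)
E
```

```text
pics
scene 460.30968161379457 282.54887971711395 209.5425621390231 -0.07284020536418695 [[0.334, -0.682, 0.65, 1.4], [0.943, 0.241, -0.231, -0.281], [0.001, 0.69, 0.724, 0.985], [0.0, 0.0, 0.0, 1.0]]
top 534.3646702124275 271.38453430558235 213.85800228877596 -0.02283479079439743 [[0.008, 0.984, -0.179, 0.323], [-1.0, 0.013, 0.026, 0.016], [0.028, 0.179, 0.983, 1.508], [0.0, 0.0, 0.0, 1.0]]
{'clock': 0.1, 'qpos': array([ 1.02596586e+00,  2.76498458e-01,  1.50598791e+00, -1.95017466e-05,
        1.36073744e+00, -1.21024439e-01]), 'qd': array([-0.00015822, -0.00097066, -0.00146419, -0.0010541 ,  0.00262253,
       -0.00047651]), 'effort': array([ 1.98870104e-03, -4.17699087e+01, -2.46404564e+01,  8.42021655e-05,
        5.80130465e-03,  3.14911165e-05]), 'position': array([0.23623323, 0.52370707, 0.23055264]), 'ee_rot': array([ 3.65136562e-04,  8.40008354e-01,  5.42572852e-01, -7.29336544e-04]), 'contact_force': array([-0.06684925, -0.38224495,  0.32468983]), 'moment': array([0.00847582, 0.00707995, 0.03238136]), 'width': 0.08542315151748726}
0.0187
```

View pics/scene0.png

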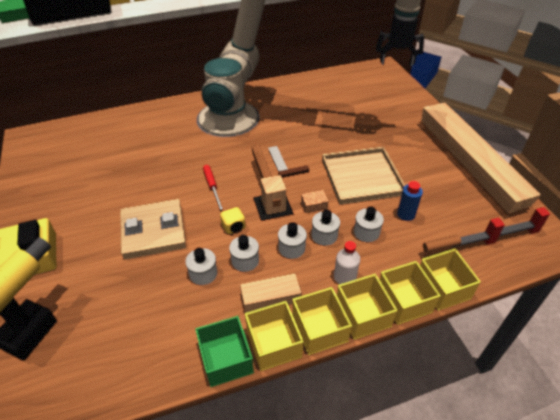

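View pics/top0.png

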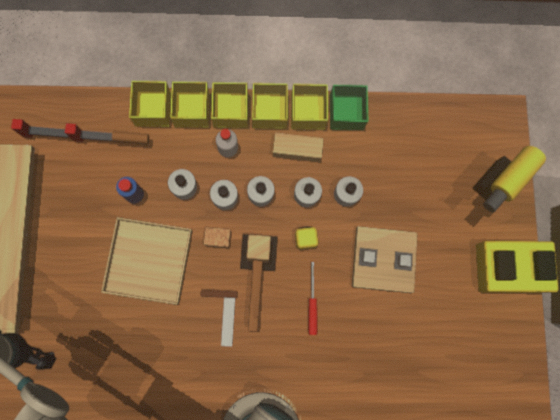

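The scene view shows five tins in a row beyond the mallet, with the board at (152,228) and the tray at (363,175). In the top view (left is +y, up is +x), the tin knobs are at about (182,180), (224,193), (261,188), (309,189) and (350,189). The mallet head is at (259,247) with its handle running to (254,330), the dogs are at (369,257) and (404,261), and the tray centre is at (147,261).

```bash
cat > m.py <<'E'
from h import *
import pickle
d=pickle.load(open('top0.pkl','rb'));e=pickle.load(open('scene0.pkl','rb'))
f=d['frame'];hsv=cv2.cvtColor(f,cv2.COLOR_RGB2HSV)
def blob(mask,near,box):
    u,v=near;m=np.zeros_like(mask);m[v-box:v+box,u-box:u+box]=mask[v-box:v+box,u-box:u+box]
    n,l,s,c=cv2.connectedComponentsWithStats(m)
    if n<2: return None
    k=1+np.argmax(s[1:,4]);return c[k],s[k,4],(l==k).astype(np.uint8)
gray=((hsv[...,1]<60)&(hsv[...,2]>70)).astype(np.uint8)
dark=(hsv[...,2]<60).astype(np.uint8)
for n,p in zip('12345',[(182,180),(224,193),(261,188),(309,189),(350,189)]):
    k=blob(dark,p,9);c,a,m=blob(gray,p,20)
    fit=cv2.minEnclosingCircle(cv2.findContours(m,0,2)[0][0])
    print(n,'knob',k[0].round(1),k[1],onz(d,*k[0],.08).round(3),'body',a,np.round(fit[0],1),round(fit[1],1),onz(d,*fit[0],.055).round(3))
for p in[(369,257),(404,261)]:
    c,a,m=blob(gray,p,14);r=cv2.minAreaRect(cv2.findContours(m,0,2)[0][0]);print('dog',c.round(1),a,r,onz(d,*c,.05).round(3))
img=cv2.resize(f[165:345,95:435][:,:,::-1],None,fx=2.35,fy=2.35,interpolation=cv2.INTER_CUBIC);cv2.imwrite('pics/crop.png',img)
E
python3 m.py
```

```text
1 knob [182.  183.5] 13 [0.664 0.223 0.08 ] body 562 [182.1 183.8] 15.0 [0.669 0.226 0.055]
2 knob [223.9 194.4] 10 [0.635 0.108 0.08 ] body 553 [223.7 194.1] 14.6 [0.642 0.11  0.055]
3 knob [259.2 190.8] 6 [0.647 0.012 0.08 ] body 548 [260.5 190.5] 14.6 [0.653 0.008 0.055]
4 knob [307.2 192. ] 8 [ 0.645 -0.12   0.08 ] body 547 [307.1 191.5] 14.6 [ 0.652 -0.122  0.055]
5 knob [348.  190.6] 7 [ 0.651 -0.233  0.08 ] body 554 [348.3 190.9] 14.7 [ 0.656 -0.238  0.055]
dog [367.4 257.1] 265 ((367.0, 257.0), (16.0, 16.0), 90.0) [ 0.471 -0.288  0.05 ]
dog [403.2 260.8] 262 ((403.22772216796875, 260.7227783203125), (16.3186092376709, 16.11960220336914), 5.710593223571777) [ 0.462 -0.387  0.05 ]
```

View pics/crop.png

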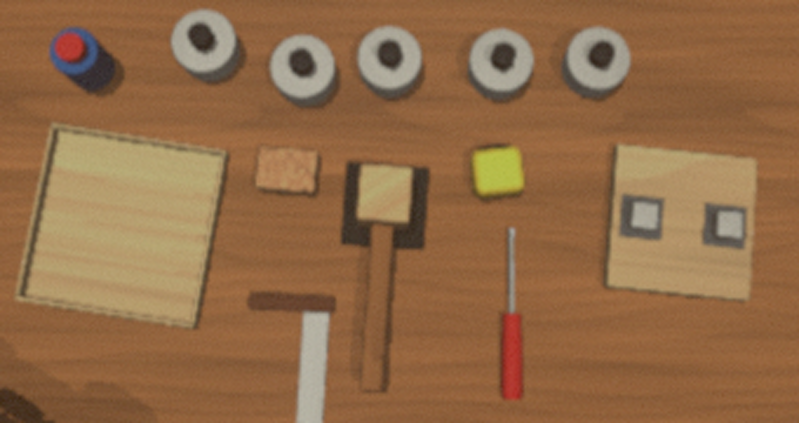

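```bash
cat > m2.py <<'E'
from m import *
P=lambda pts,z:np.array([onz(d,95+x/2.35,165+y/2.35,z)[:2] for x,y in pts])
for n,pts,z in[('board',[(616,145),(756,158),(748,300),(607,287)],.03),('tray',[(52,125),(228,152),(197,327),(17,299)],.025),
 ('mat',[(347,161),(428,168),(424,248),(342,242)],.006),('head',[(361,164),(412,167),(409,224),(357,222)],.096)]:
    q=P(pts,z);e_=[q[(i+1)%4]-q[i] for i in range(4)];print(n,q.mean(0).round(3),[round(float(np.linalg.norm(x)),3) for x in e_],[round(float(np.degrees(np.arctan2(x[1],x[0]))),1) for x in e_])
q=P([(381,226),(374,390)],.066);v=q[0]-q[1];print('handle',q.round(3),np.degrees(np.arctan2(v[1],v[0])))
br=((hsv[...,1]<60)&(hsv[...,2]>140)).astype(np.uint8)
for p in[(369,257),(404,261)]:
    c,a,m=blob(br,p,14);print('dog',c,a,onz(d,*c,.052).round(3))
# scene-check
for n,p in dict(tins=[(.664,.223,.094),(.638,.109,.094),(.65,.01,.094),(.648,-.121,.094),(.653,-.236,.094)],dog=[(.471,-.288,.052),(.462,-.387,.052)]).items():
    print(n,[proj(e,x).round(0).tolist() for x in p])
E
python3 m2.py | tail -9
```

```text
tray [0.457 0.318] [0.212, 0.208, 0.212, 0.208] [-98.1, 172.0, 81.9, -7.9]
mat [0.487 0.01 ] [0.098, 0.096, 0.098, 0.098] [-94.3, 177.5, 86.4, -2.5]
head [0.489 0.011] [0.058, 0.065, 0.059, 0.066] [-92.7, 177.5, 88.4, -3.0]
handle [[0.455 0.015]
 [0.271 0.02 ]] -1.7198537307660386
dog [369.10891089 256.26732673] 101 [ 0.473 -0.292  0.052]
dog [405.52 259.9 ] 100 [ 0.464 -0.393  0.052]
tins [[367.0, 206.0], [325.0, 210.0], [291.0, 222.0], [243.0, 234.0], [199.0, 247.0]]
dog [[169.0, 214.0], [133.0, 220.0]]
```

```bash
python3 m2.py | grep -E "board"
cat > go.py <<'E'
# usage: go.py x y z ang(deg of tool x) : prints turn about tool z, and shift in tool axes AFTER that turn (units)
import sys
from h import *
from scipy.spatial.transform import Rotation as Ro
s=manip.get_state();w,x,y,z=s['ee_rot'];R=Ro.from_quat([x,y,z,w]).as_matrix()
t=[float(a) for a in sys.argv[1:5]];a=np.radians(t[3])
T=np.array([[np.cos(a),np.sin(a),0],[np.sin(a),-np.cos(a),0],[0,0,-1]])
rv=Ro.from_matrix(R.T@T).as_rotvec()/.15
print('t',round(s['clock'],2),'pos',s['position'].round(4),'F',s['contact_force'].round(2),'w',round(s['width'],4))
print('turn',rv.round(2),'shift after turn',(T.T@(np.array(t[:3])-s['position'])/.03).round(2))
E
python3 go.py .428 .0145 .20 88
```

```text
board [ 0.467 -0.342] [0.169, 0.17, 0.167, 0.169] [-94.7, 174.5, 85.2, -4.8]
t 0.1 pos [0.2362 0.5237 0.2306] F [-0.07 -0.38  0.32] w 0.0854
turn [-0.    0.01 -2.59] shift after turn [-16.74   6.98   1.02]
```

Request:
apply_moves(
  commands=[0, 0, 0, 0, 0, -0.865, 0, 0, 0, 0, 0, -0.865, 0, 0, 0, 0, 0, -0.86, -0.985, 0.41, 0, 0, 0, 0, -0.985, 0.41, 0, 0, 0, 0, -0.985, 0.41, 0, 0, 0, 0, -0.985, 0.41, 0, 0, 0, 0, -0.985, 0.41, 0, 0, 0, 0, -0.985, 0.41, 0, 0, 0, 0, -0.985, 0.41, 0, 0, 0, 0, -0.985, 0.41, 0, 0, 0, 0, -0.985, 0.41, 0, 0, 0, 0, -0.985, 0.41, 0, 0, 0, 0, -0.985, 0.41, 0, 0, 0, 0, -0.985, 0.41, 0, 0, 0, 0, -0.985, 0.41, 0, 0, 0, 0, -0.985, 0.41, 0, 0, 0, 0, -0.985, 0.41, 0, 0, 0, 0, -0.985, 0.41, 0, 0, 0, 0, -0.985, 0.41, 0, 0, 0, 0],
  jaw=0.4,
  newtons=120,
)

```text
clock: 2.1
position: [0.4277, 0.0135, 0.2311]
ee_rot: [-0.0, 0.72, 0.694, -0.0]
contact_force: [-0.1, 0.6, 0.2]
width: 0.0597
```

```bash
python3 go.py .428 .0145 .032 88
```

```text
t 2.1 pos [0.4277 0.0135 0.2311] F [-0.1   0.65  0.2 ] w 0.0597
turn [-0. -0. -0.] shift after turn [0.03 0.01 6.64]
```

Request:
apply_moves(
  commands=[0.03, 0, 1, 0, 0, 0, 0, 0, 1, 0, 0, 0, 0, 0, 1, 0, 0, 0, 0, 0, 1, 0, 0, 0, 0, 0, 1, 0, 0, 0, 0, 0, 0.9, 0, 0, 0, 0, 0, 0.5, 0, 0, 0, 0, 0, 0.24, 0, 0, 0, 0, 0, 0, 0, 0, 0],
)

```text
clock: 3.0
position: [0.4271, 0.0158, 0.0313]
ee_rot: [-0.001, 0.719, 0.695, -0.001]
contact_force: [-0.8, -0.4, 0.1]
width: 0.0593
```

Request:
apply_moves(
  commands=[0, 0, 0, 0, 0, 0, 0, 0, 0, 0, 0, 0, 0, 0, 0, 0, 0, 0, 0, 0, 0, 0, 0, 0, 0, 0, 0, 0, 0, 0, 0, 0, 0, 0, 0, 0, 0, 0, 0, 0, 0, 0, 0, 0, 0, 0, 0, 0],
  jaw=-1,
)

```text
clock: 3.8
position: [0.4286, 0.0154, 0.0332]
ee_rot: [0.001, 0.719, 0.695, 0.001]
contact_force: [-1.5, -0.7, 6.9]
width: 0.0248
```

Request:
apply_moves(
  commands=[0, 0, -0.3, 0, 0, 0, 0, 0, -0.6, 0, 0, 0, 0, 0, -0.8, 0, 0, 0, 0, 0, -0.9, 0, 0, 0, 0, 0, -0.8, 0, 0, 0, 0, 0, -0.6, 0, 0, 0, 0, 0, 0, 0, 0, 0, 0, 0, 0, 0, 0, 0],
)

```text
clock: 4.6
position: [0.4268, 0.0158, 0.1517]
ee_rot: [-0.001, 0.719, 0.695, -0.0]
contact_force: [-0.1, 0.3, -5.6]
width: 0.0247
```

```bash
python3 - <<'E'
from h import *
a=shot('scene')['frame'][80:240,100:340]
b=shot('top')['frame'][170:350,200:430]
a=cv2.resize(a,(660,440),interpolation=2)[:300];b=cv2.resize(b,(383,300),interpolation=2)
cv2.imwrite('pics/lift.png',np.hstack([cv2.resize(a,(417,300)) if 0 else a[:,:417],b])[:,:,::-1])
cv2.imwrite('pics/lift.png',np.hstack([cv2.resize(shot('scene')['frame'][90:240,140:340],(400,300),interpolation=2),b])[:,:,::-1])
E
python3 go.py .428 -.33 .15 85
```

```text
t 4.75 pos [0.4263 0.0158 0.1507] F [-0.12  0.59 -4.02] w 0.0246
turn [-0.02 -0.    0.35] shift after turn [-11.48   1.06   0.02]
```

View pics/lift.png

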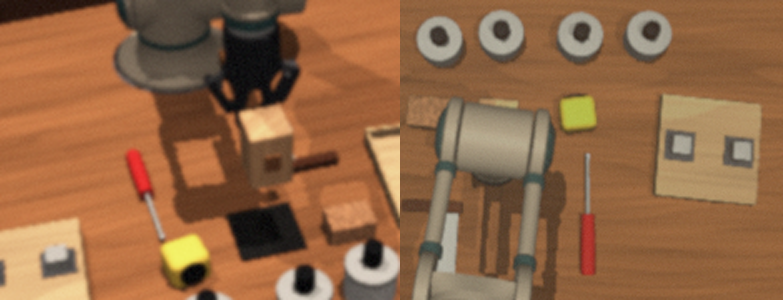

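```bash
python3 go.py .424 -.288 .11 85
```

```text
t 4.75 pos [0.4263 0.0158 0.1507] F [-0.12  0.59 -4.02] w 0.0246
turn [-0.02 -0.    0.35] shift after turn [-10.1    0.81   1.36]
```

Request:
apply_moves(
  commands=[0, 0, 0, 0, 0, 0.35, -0.4, 0.03, 0, 0, 0, 0, -0.8, 0.06, 0, 0, 0, 0, -0.9, 0.08, 0, 0, 0, 0, -0.9, 0.08, 0, 0, 0, 0, -0.9, 0.08, 0, 0, 0, 0, -0.9, 0.08, 0, 0, 0, 0, -0.9, 0.08, 0, 0, 0, 0, -0.9, 0.08, 0, 0, 0, 0, -0.9, 0.08, 0, 0, 0, 0, -0.9, 0.08, 0, 0, 0, 0, -0.8, 0.08, 0, 0, 0, 0, -0.6, 0.05, 0.4, 0, 0, 0, -0.3, 0.03, 0.5, 0, 0, 0, 0, 0, 0.4, 0, 0, 0, 0, 0, 0, 0, 0, 0, 0, 0, 0, 0, 0, 0],
)

```text
clock: 6.45
position: [0.4272, -0.2875, 0.1123]
ee_rot: [-0.001, 0.737, 0.676, 0.0]
contact_force: [-0.1, -0.5, -4.5]
width: 0.0244
```

```bash
python3 - <<'E'
from h import *
d=shot('scene');cv2.imwrite('pics/dog1.png',cv2.resize(d['frame'][130:280,70:270],(800,600),interpolation=2)[:,:,::-1])
E
python3 go.py .424 -.288 .08 85
```

```text
t 6.5 pos [ 0.4278 -0.2879  0.113 ] F [-0.01  1.06 -4.66] w 0.0243
turn [-0. -0.  0.] shift after turn [-0.02 -0.12  1.1 ]
```

View pics/dog1.png

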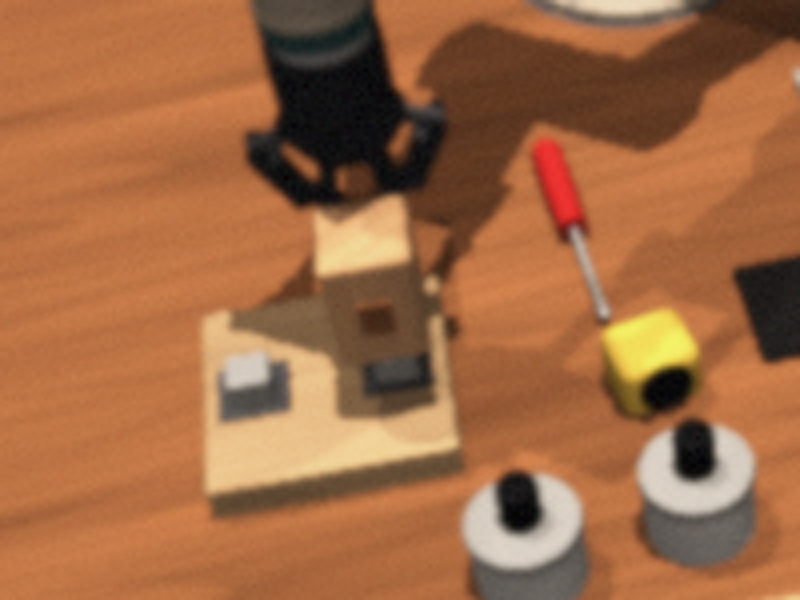

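The mallet head hangs level above dog A, which shows below it at (397,370) in the crop. I'm pressing down in steps.

Request:
apply_moves(
  commands=[0, -0.1, 0.4, 0, 0, 0, 0, 0, 0.4, 0, 0, 0, 0, 0, 0.2, 0, 0, 0, 0, 0, 0.15, 0, 0, 0, 0, 0, 0.15, 0, 0, 0, 0, 0, 0.15, 0, 0, 0, 0, 0, 0.1, 0, 0, 0, 0, 0, 0.1, 0, 0, 0, 0, 0, 0, 0, 0, 0],
)

```text
clock: 7.4
position: [0.4251, -0.2884, 0.0634]
ee_rot: [0.0, 0.738, 0.675, 0.0]
contact_force: [-0.2, 1.7, -3.9]
width: 0.0244
```

```bash
python3 go.py .424 -.288 .057 85
```

```text
t 7.4 pos [ 0.4251 -0.2884  0.0634] F [-0.23  1.7  -3.87] w 0.0244
turn [ 0.  0. -0.] shift after turn [ 0.01 -0.04  0.21]
```

Request:
apply_moves(
  commands=[0, 0, 0.07, 0, 0, 0, 0, 0, 0.07, 0, 0, 0, 0, 0, 0.07, 0, 0, 0],
)

```text
clock: 7.7
position: [0.4252, -0.2886, 0.0574]
ee_rot: [0.001, 0.737, 0.675, 0.0]
contact_force: [-0.1, 1.2, 2.2]
width: 0.0244
```

Request:
apply_moves(
  commands=[0, 0, 0.07, 0, 0, 0, 0, 0, 0.07, 0, 0, 0],
)

```text
clock: 7.9
position: [0.4248, -0.2887, 0.0569]
ee_rot: [0.001, 0.737, 0.676, -0.0]
contact_force: [-13.6, 8.4, 45.3]
width: 0.0248
```

Request:
apply_moves(
  commands=[0, 0, -0.3, 0, 0, 0, 0, 0, -0.6, 0, 0, 0, 0, 0, -0.8, 0, 0, 0, -0.4, 0, -0.3, 0, 0, 0, -0.8, 0, 0, 0, 0, 0, -0.9, 0, 0, 0, 0, 0, -0.8, 0, 0, 0, 0, 0, -0.4, 0, 0, 0, 0, 0, 0, 0, 0, 0, 0, 0, 0, 0, 0, 0],
)

```text
invalid input at $.commands: expected a multiple of 6 numbers
```

```bash
python3 - <<'E'
from h import *
d=shot('scene');cv2.imwrite('pics/dog2.png',cv2.resize(d['frame'][130:280,70:270],(800,600),interpolation=2)[:,:,::-1])
E
python3 go.py .415 -.388 .057 85
```

```text
t 7.95 pos [ 0.4249 -0.2887  0.057 ] F [-10.09   5.76  29.45] w 0.0245
turn [ 0.01  0.01 -0.  ] shift after turn [-3.33 -0.04  0.  ]
```

View pics/dog2.png

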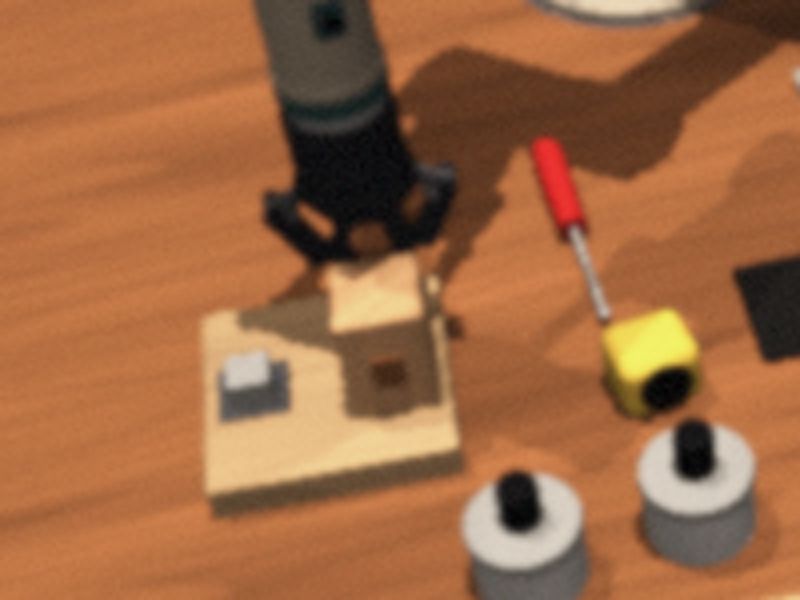

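The move call was refused because I miscounted the numbers. The picture shows the head sitting flat on the board over dog A, so I'm raising it and going to dog B.

Request:
apply_moves(
  commands=[0, 0, -0.3, 0, 0, 0, 0, 0, -0.6, 0, 0, 0, 0, 0, -0.8, 0, 0, 0, -0.4, 0, -0.3, 0, 0, 0, -0.8, 0, 0, 0, 0, 0, -0.9, 0, 0, 0, 0, 0, -0.8, 0, 0, 0, 0, 0, -0.4, 0, 0, 0, 0, 0, 0, 0, 0, 0, 0, 0, 0, 0, 0, 0, 0, 0],
)

```text
clock: 8.95
position: [0.4156, -0.386, 0.1121]
ee_rot: [-0.001, 0.738, 0.675, 0.0]
contact_force: [-0.2, -0.6, -5.2]
width: 0.0244
```

```bash
python3 go.py .415 -.388 .057 85
```

```text
t 8.95 pos [ 0.4156 -0.386   0.1121] F [-0.19 -0.58 -5.23] w 0.0244
turn [-0.01 -0.02 -0.01] shift after turn [-0.07 -0.01  1.84]
```

Request:
apply_moves(
  commands=[-0.07, 0, 0.4, 0, 0, 0, 0, 0, 0.4, 0, 0, 0, 0, 0, 0.2, 0, 0, 0, 0, 0, 0.15, 0, 0, 0, 0, 0, 0.15, 0, 0, 0, 0, 0, 0.15, 0, 0, 0, 0, 0, 0.1, 0, 0, 0, 0, 0, 0.1, 0, 0, 0, 0, 0, 0.07, 0, 0, 0, 0, 0, 0.07, 0, 0, 0],
)

```text
clock: 9.95
position: [0.416, -0.3888, 0.0593]
ee_rot: [-0.0, 0.737, 0.675, 0.0]
contact_force: [-1.4, 3.7, 1.4]
width: 0.0245
```

Request:
apply_moves(
  commands=[0, 0, 0.05, 0, 0, 0, 0, 0, 0.03, 0, 0, 0],
)

```text
clock: 10.15
position: [0.416, -0.3888, 0.0574]
ee_rot: [-0.0, 0.737, 0.675, 0.0]
contact_force: [-3.7, 6.0, 9.0]
width: 0.0244
```

Request:
apply_moves(
  commands=[0, 0, 0.04, 0, 0, 0, 0, 0, 0.04, 0, 0, 0],
)

```text
clock: 10.35
position: [0.4158, -0.3888, 0.0571]
ee_rot: [0.0, 0.737, 0.675, 0.0]
contact_force: [-7.7, 9.2, 25.3]
width: 0.0244
```

Request:
apply_moves(
  commands=[0, 0, -0.3, 0, 0, 0, 0, 0, -0.6, 0, 0, 0, 0, 0, -0.8, 0, 0, 0, 0, 0, -0.8, 0, 0, 0, 0.4, 0, -0.6, 0, 0, 0, 0.8, 0, 0, 0, 0, 0, 0.9, 0, 0, 0, 0, 0, 0.9, 0, 0, 0, 0, 0, 0.9, 0, 0, 0, 0, 0, 0.9, 0, 0, 0, 0, 0, 0.9, 0, 0, 0, 0, 0, 0.9, 0, 0, 0, 0, 0, 0.8, 0, 0, 0, 0, 0, 0.5, 0, 0, 0, 0, 0, 0, 0, 0, 0, 0, 0, 0, 0, 0, 0, 0, 0],
)

```text
clock: 11.95
position: [0.4373, -0.1537, 0.1476]
ee_rot: [0.001, 0.737, 0.676, -0.0]
contact_force: [-0.2, -0.1, -4.6]
width: 0.0246
```

```bash
python3 - <<'E'
from h import *
d=shot('scene');cv2.imwrite('pics/dog3.png',cv2.resize(d['frame'][100:280,80:320],(800,600),interpolation=2)[:,:,::-1])
E
python3 go.py .4281 .0148 .06 88
```

```text
t 12.0 pos [ 0.4373 -0.154   0.1476] F [-0.43 -1.15 -4.37] w 0.0242
turn [ 0.01  0.01 -0.35] shift after turn [ 5.61 -0.5   2.92]
```

View pics/dog3.png

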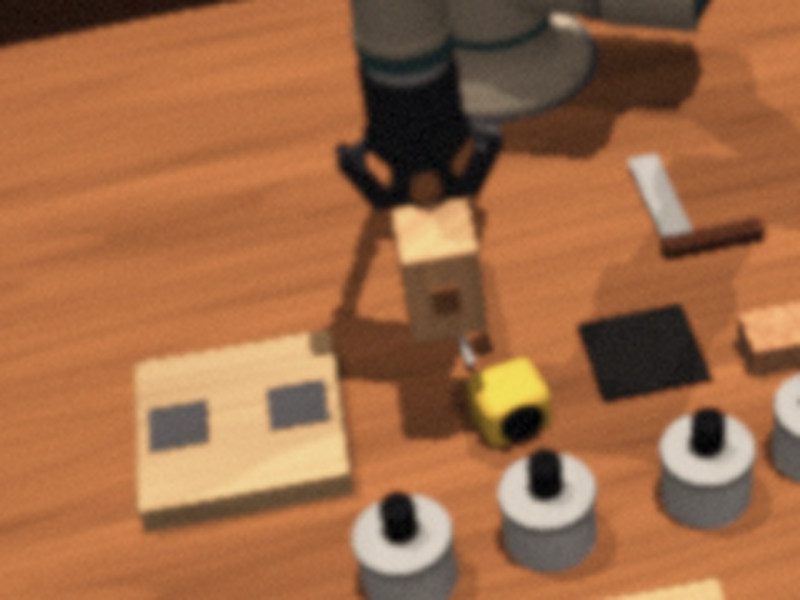

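Both dogs are flush: flat dark squares at (178,425) and (298,404) in the crop. Next I return the mallet to its mat.

Request:
apply_moves(
  commands=[0.3, 0, 0, 0, 0, -0.35, 0.8, -0.1, 0, 0, 0, 0, 0.9, -0.1, 0, 0, 0, 0, 0.9, -0.1, 0, 0, 0, 0, 0.9, -0.1, 0, 0, 0, 0, 0.9, -0.1, 0, 0, 0, 0, 0.6, 0, 0, 0, 0, 0, 0.25, 0, 0.4, 0, 0, 0, 0, 0, 0.8, 0, 0, 0, 0, 0, 0.8, 0, 0, 0, 0, 0, 0.5, 0, 0, 0, 0, 0, 0.3, 0, 0, 0, 0, 0, 0, 0, 0, 0, 0, 0, 0, 0, 0, 0],
)

```text
clock: 13.4
position: [0.429, 0.0134, 0.064]
ee_rot: [0.001, 0.72, 0.694, 0.0]
contact_force: [0.5, -0.4, -4.7]
width: 0.0241
```

```bash
python3 go.py .4275 .0135 .033 88
```

```text
t 13.4 pos [0.429  0.0134 0.064 ] F [ 0.49 -0.39 -4.67] w 0.0241
turn [ 0.01  0.   -0.01] shift after turn [ 0.   -0.05  1.03]
```

Request:
apply_moves(
  commands=[0, -0.03, 0.4, 0, 0, 0, 0, 0, 0.3, 0, 0, 0, 0, 0, 0.15, 0, 0, 0, 0, 0, 0.07, 0, 0, 0, 0, 0, 0.05, 0, 0, 0, 0, 0, 0, 0, 0, 0],
)

```text
clock: 14.0
position: [0.4274, 0.0141, 0.0346]
ee_rot: [0.0, 0.719, 0.695, 0.0]
contact_force: [0.4, -0.7, -4.2]
width: 0.0243
```

Request:
apply_moves(
  commands=[0, 0, 0.05, 0, 0, 0, 0, 0, 0.03, 0, 0, 0, 0, 0, 0, 0, 0, 0],
)

```text
clock: 14.3
position: [0.4276, 0.014, 0.0333]
ee_rot: [0.001, 0.719, 0.695, 0.0]
contact_force: [-3.3, 0.1, 7.1]
width: 0.0246
```

Request:
apply_moves(
  commands=[0, 0, 0, 0, 0, 0, 0, 0, 0, 0, 0, 0, 0, 0, 0, 0, 0, 0, 0, 0, 0, 0, 0, 0, 0, 0, 0, 0, 0, 0, 0, 0, 0, 0, 0, 0],
  jaw=0.4,
)

```text
clock: 14.9
position: [0.4272, 0.014, 0.032]
ee_rot: [-0.0, 0.719, 0.695, 0.0]
contact_force: [0.6, 0.5, 0.4]
width: 0.0601
```

Request:
apply_moves(
  commands=[0, 0, -0.3, 0, 0, 0, 0, 0, -0.7, 0, 0, 0, 0, 0, -1, 0, 0, 0, 0, 0, -1, 0, 0, 0, 0, 0, -1, 0, 0, 0, 0, 0, -1, 0, 0, 0, -0.8, 0, -0.3, 0, 0, 0, -1, 0, 0, 0, 0, 0, -1, 0, 0, 0, 0, 0, -1, 0, 0, 0, 0, 0, -0.5, 0, 0, 0, 0, 0, 0, 0, 0, 0, 0, 0],
)

```text
clock: 16.1
position: [0.4227, -0.1166, 0.1917]
ee_rot: [0.001, 0.72, 0.693, -0.0]
contact_force: [-0.9, 0.3, -0.5]
width: 0.0601
```

```bash
cat > look.py <<'E'
from h import *
d=shot('top','top_last.png');f=d['frame'];hsv=cv2.cvtColor(f,cv2.COLOR_RGB2HSV)
g=((hsv[...,1]<60)&(hsv[...,2]>70)).astype(np.uint8);g[:100]=0;g[350:]=0;g[:,:100]=0;g[:,430:]=0
g=cv2.morphologyEx(g,cv2.MORPH_OPEN,np.ones((5,5)))
for c in cv2.findContours(g,0,2)[0]:
    if cv2.contourArea(c)>350:
        (u,v),r=cv2.minEnclosingCircle(c);print(np.round((u,v,r),1),cv2.contourArea(c),onz(d,u,v,.055).round(3))
E
python3 look.py; python3 go.py .655 -.237 .2 88
python3 - <<'E'
from h import *
a=shot('scene')['frame'][110:290,120:420];b=cv2.imread('pics/top_last.png')[150:330,100:430]
cv2.imwrite('pics/mal.png',np.vstack([cv2.resize(a,(500,300),interpolation=2)[:,:,::-1],cv2.resize(b,(500,273),interpolation=2)]))
E
```

```text
[228.  321.5  24.3] 458.0 [0.295 0.09  0.055]
[224.  194.   14.8] 581.5 [0.642 0.109 0.055]
[307.7 191.8  14.4] 571.5 [ 0.652 -0.124  0.055]
[348.1 190.8  14.6] 578.0 [ 0.656 -0.237  0.055]
[260.5 190.7  14.5] 572.0 [0.653 0.008 0.055]
[182.  184.   14.9] 588.5 [0.669 0.227 0.055]
t 16.15 pos [ 0.4225 -0.1153  0.1915] F [-0.53 -0.44 -0.37] w 0.0596
turn [ 0.   -0.   -0.02] shift after turn [-3.78  7.89 -0.28]
```

View pics/mal.png

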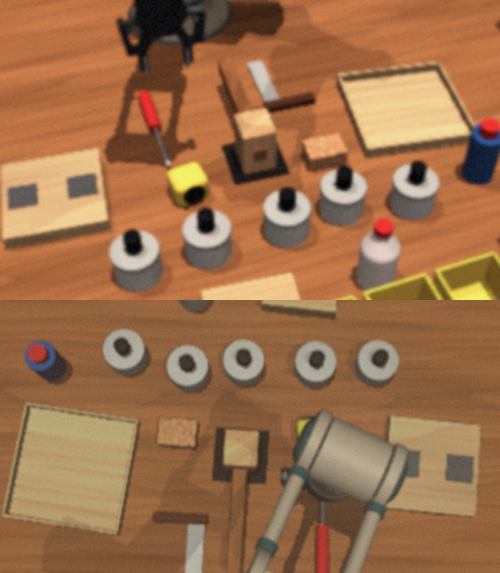

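The mallet stands on its mat with the handle toward the robot, and the five tins haven't moved. First heft is the rightmost tin, at about (.654,-.236).

Request:
apply_moves(
  commands=[-0.3, 0.8, 0, 0, 0, 0, -0.4, 0.9, 0, 0, 0, 0, -0.45, 0.9, 0, 0, 0, 0, -0.45, 0.9, 0, 0, 0, 0, -0.45, 0.9, 0, 0, 0, 0, -0.45, 0.9, 0, 0, 0, 0, -0.45, 0.9, 0.2, 0, 0, 0, -0.45, 0.9, 0.4, 0, 0, 0, -0.38, 0.66, 0.5, 0, 0, 0, 0, 0, 0.5, 0, 0, 0, 0, 0, 0, 0, 0, 0, 0, 0, 0, 0, 0, 0],
)

```text
clock: 17.4
position: [0.6511, -0.2349, 0.143]
ee_rot: [-0.001, 0.719, 0.695, -0.0]
contact_force: [0.2, -0.0, -0.5]
width: 0.0599
```

```bash
python3 go.py .654 -.236 .066 88;python3 - <<'E'
from h import *
a=shot('scene')['frame'][190:310,130:330]
cv2.imwrite('pics/hov.png',cv2.resize(a,(800,480),interpolation=2)[:,:,::-1])
E
```

```text
t 17.4 pos [ 0.6511 -0.2349  0.143 ] F [ 0.2  -0.01 -0.5 ] w 0.0599
turn [-0.01 -0.01  0.01] shift after turn [-0.03  0.1   2.57]
```

View pics/hov.png

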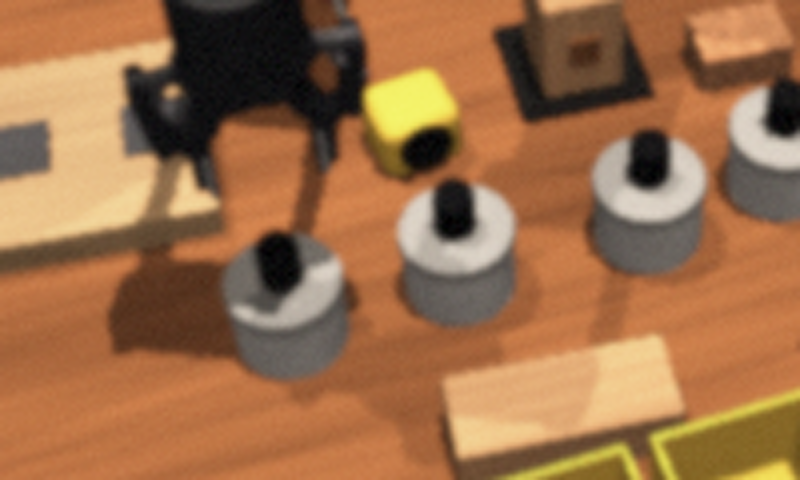

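Run:
```python
from h import *
d=shot('scene')
# knob-top centre: crop (276,242); lid centre (281,278); tin5. neighbour tin4 knob top (454,192), tin3 (650,143)
for p in[(276,242),(454,192),(650,143)]:print('scene knob',onz(d,130+p[0]/4,190+p[1]/4,.094).round(3))
for p in[(283,279),(456,228),(650,179)]:print('scene lid',onz(d,130+p[0]/4,190+p[1]/4,.060).round(3))
# fingertip check: midpoint of tips crop (205,190),(325,165)
t=manip.get_state()['position'];print(t,[(np.array([130,190])*-1+proj(d,t))*4])
```

```text
scene knob [ 0.663 -0.238  0.094]
scene knob [ 0.661 -0.123  0.094]
scene knob [0.663 0.008 0.094]
scene lid [ 0.666 -0.239  0.06 ]
scene lid [ 0.662 -0.124  0.06 ]
scene lid [0.665 0.008 0.06 ]
[ 0.65153567 -0.2356371   0.14435397] [array([264.72205186, 174.6983557 ])]
```

The scene view puts the tin at x≈.664 and the top view at ≈.657. I'll use .661.

Request:
apply_moves(
  commands=[-0.08, 0.33, 0.5, 0, 0, 0, 0, 0, 0.8, 0, 0, 0, 0, 0, 0.7, 0, 0, 0, 0, 0, 0.4, 0, 0, 0, 0, 0, 0.15, 0, 0, 0, 0, 0, 0, 0, 0, 0],
)

```text
clock: 18.1
position: [0.6611, -0.2392, 0.0661]
ee_rot: [-0.0, 0.719, 0.695, -0.0]
contact_force: [0.3, -0.1, -0.3]
width: 0.0593
```

Request:
apply_moves(
  commands=[0, 0, 0, 0, 0, 0, 0, 0, 0, 0, 0, 0, 0, 0, 0, 0, 0, 0, 0, 0, 0, 0, 0, 0, 0, 0, 0, 0, 0, 0, 0, 0, 0, 0, 0, 0, 0, 0, 0, 0, 0, 0],
  jaw=-1,
  newtons=60,
)

```text
clock: 18.8
position: [0.6619, -0.2398, 0.068]
ee_rot: [0.001, 0.719, 0.694, 0.0]
contact_force: [0.1, -0.6, 5.8]
width: 0.0265
```

Request:
apply_moves(
  commands=[0, 0, -0.2, 0, 0, 0, 0, 0, -0.4, 0, 0, 0, 0, 0, -0.6, 0, 0, 0, 0, 0, -0.4, 0, 0, 0, 0, 0, -0.2, 0, 0, 0, 0, 0, 0, 0, 0, 0, 0, 0, 0, 0, 0, 0, 0, 0, 0, 0, 0, 0],
)

```text
clock: 19.6
position: [0.6605, -0.2389, 0.1196]
ee_rot: [-0.001, 0.719, 0.695, -0.0]
contact_force: [0.6, 0.3, -1.6]
width: 0.0262
```

```bash
cat > heft.py <<'E'
from h import *
import time
F=[]
for i in range(6): shot('top'); F.append(manip.get_state()['contact_force'][2])
print('Fz',np.round(F,2),'mean',np.mean(F).round(2))
E
python3 heft.py; python3 go.py .467 -.342 .2 88;python3 go.py .457 .318 .2 82
```

```text
Fz [-1.52 -1.91 -2.17 -1.68 -2.2  -2.67] mean -2.03
t 19.9 pos [ 0.661  -0.2391  0.1202] F [-1.56 -0.45 -2.67] w 0.0265
turn [-0. -0. -0.] shift after turn [-3.65 -6.34 -2.66]
t 19.9 pos [ 0.661  -0.2391  0.1202] F [-1.56 -0.45 -2.67] w 0.0265
turn [-0.  -0.   0.7] shift after turn [17.44 -9.32 -2.66]
```

Empty (2.0 N). It goes to the tray.

```bash
python3 go.py .415 .373 .2 88
```

```text
t 19.9 pos [ 0.661  -0.2391  0.1202] F [-1.56 -0.45 -2.67] w 0.0265
turn [-0. -0. -0.] shift after turn [20.11 -8.91 -2.66]
```

Request:
apply_moves(
  commands=[0, 0, -0.6, 0, 0, 0, 0, 0, -0.9, 0, 0, 0, 0, 0, -0.9, 0, 0, 0, 0.3, -0.13, -0.26, 0, 0, 0, 0.6, -0.27, 0, 0, 0, 0, 0.9, -0.4, 0, 0, 0, 0, 0.9, -0.4, 0, 0, 0, 0, 0.9, -0.4, 0, 0, 0, 0, 0.9, -0.4, 0, 0, 0, 0, 0.9, -0.4, 0, 0, 0, 0, 0.9, -0.4, 0, 0, 0, 0, 0.9, -0.4, 0, 0, 0, 0, 0.9, -0.4, 0, 0, 0, 0, 0.9, -0.4, 0, 0, 0, 0, 0.9, -0.4, 0, 0, 0, 0, 0.9, -0.4, 0, 0, 0, 0, 0.9, -0.4, 0, 0, 0, 0, 0.9, -0.4, 0, 0, 0, 0, 0.9, -0.4, 0, 0, 0, 0],
)

```text
clock: 21.8
position: [0.4936, 0.1732, 0.1996]
ee_rot: [-0.001, 0.719, 0.695, -0.001]
contact_force: [-0.9, 0.2, -2.5]
width: 0.0263
```

Request:
apply_moves(
  commands=[0.9, -0.4, 0, 0, 0, 0, 0.9, -0.4, 0, 0, 0, 0, 0.9, -0.4, 0, 0, 0, 0, 0.9, -0.4, 0, 0, 0, 0, 0.9, -0.4, 0, 0, 0, 0, 0.7, -0.31, 0, 0, 0, 0, 0.3, -0.14, 0, 0, 0, 0, 0, 0, 0, 0, 0, 0, 0, 0, 0, 0, 0, 0],
)

```text
clock: 22.7
position: [0.4276, 0.3386, 0.2]
ee_rot: [0.0, 0.719, 0.695, -0.001]
contact_force: [0.0, -0.7, -1.7]
width: 0.0264
```

```bash
python3 heft.py; python3 go.py .415 .373 .073 88
```

```text
Fz [-1.66 -1.27 -1.78 -2.53 -1.54 -1.71] mean -1.75
t 23.0 pos [0.4283 0.3387 0.2005] F [ 0.32 -0.27 -1.71] w 0.0263
turn [ 0.    0.   -0.01] shift after turn [ 1.13 -0.48  4.25]
```

Request:
apply_moves(
  commands=[0.5, -0.2, 0, 0, 0, 0, 0.6, -0.28, 0.3, 0, 0, 0, 0, 0, 0.8, 0, 0, 0, 0, 0, 1, 0, 0, 0, 0, 0, 0.9, 0, 0, 0, 0, 0, 0.6, 0, 0, 0, 0, 0, 0.3, 0, 0, 0, 0, 0, 0.1, 0, 0, 0, 0, 0, 0.07, 0, 0, 0, 0, 0, 0, 0, 0, 0],
)

```text
clock: 24.0
position: [0.4151, 0.3735, 0.0791]
ee_rot: [0.0, 0.719, 0.695, 0.001]
contact_force: [0.1, 0.9, -1.5]
width: 0.0261
```

```bash
python3 go.py .415 .373 .073 88
```

```text
t 24.0 pos [0.4151 0.3735 0.0791] F [ 0.11  0.92 -1.5 ] w 0.0261
turn [ 0.01 -0.01 -0.  ] shift after turn [-0.02 -0.    0.2 ]
```

Request:
apply_moves(
  commands=[0, 0, 0.07, 0, 0, 0, 0, 0, 0.07, 0, 0, 0, 0, 0, 0.05, 0, 0, 0],
)

```text
clock: 24.3
position: [0.4147, 0.3729, 0.0729]
ee_rot: [0.0, 0.72, 0.694, 0.0]
contact_force: [-2.5, -3.9, 11.5]
width: 0.0261
```

Request:
apply_moves(
  commands=[0, 0, 0, 0, 0, 0, 0, 0, 0, 0, 0, 0, 0, 0, 0, 0, 0, 0, 0, 0, 0, 0, 0, 0, 0, 0, 0, 0, 0, 0],
  jaw=0.4,
)

```text
clock: 24.8
position: [0.4147, 0.3729, 0.0727]
ee_rot: [0.0, 0.719, 0.695, 0.0]
contact_force: [-0.7, -0.1, -0.8]
width: 0.0599
```

Request:
apply_moves(
  commands=[0, 0, -0.3, 0, 0, 0, 0, 0, -0.8, 0, 0, 0, 0, 0, -1, 0, 0, 0, 0, 0, -1, 0, 0, 0, 0, 0, -0.7, 0, 0, 0, -0.8, 0, 0, 0, 0, 0, -1, 0, 0, 0, 0, 0, -1, 0, 0, 0, 0, 0, -0.5, 0, 0, 0, 0, 0],
)

```text
clock: 25.7
position: [0.4107, 0.2722, 0.1873]
ee_rot: [0.0, 0.72, 0.694, -0.0]
contact_force: [0.4, 0.5, 0.0]
width: 0.06
```

```bash
python3 look.py; python3 go.py .672 .229 .2 88
```

```text
[228.  321.5  24.3] 463.5 [0.295 0.09  0.055]
[307.5 191.7  14.4] 566.5 [ 0.652 -0.123  0.055]
[249.  191.   27.2] 1171.5 [0.651 0.04  0.055]
[181.8 183.8  14.8] 590.5 [0.669 0.227 0.055]
t 25.75 pos [0.4106 0.2709 0.1872] F [-0.01 -1.69 -0.75] w 0.0598
turn [ 0.    0.01 -0.01] shift after turn [-1.09  8.76 -0.43]
```

One tin has been knocked: the two middle blobs have merged. Continuing with tin 1 at (.672,.229).

Request:
apply_moves(
  commands=[-0.1, 0.5, 0, 0, 0, 0, -0.12, 0.9, 0, 0, 0, 0, -0.12, 0.9, 0, 0, 0, 0, -0.12, 0.9, 0, 0, 0, 0, -0.12, 0.9, 0, 0, 0, 0, -0.12, 0.9, 0, 0, 0, 0, -0.12, 0.9, 0, 0, 0, 0, -0.12, 0.9, 0, 0, 0, 0, -0.12, 0.9, 0.3, 0, 0, 0, -0.12, 0.7, 0.6, 0, 0, 0, 0, 0.3, 0.6, 0, 0, 0, 0, 0, 0.3, 0, 0, 0, 0, 0, 0, 0, 0, 0],
)

```text
clock: 27.05
position: [0.6689, 0.2297, 0.1298]
ee_rot: [-0.002, 0.719, 0.695, -0.002]
contact_force: [0.4, -0.4, -0.0]
width: 0.0602
```

```bash
python3 go.py .673 .229 .066 88
python3 - <<'E'
from h import *
a=shot('scene')['frame'][180:300,230:430]
b=cv2.imread('pics/top_last.png')[150:240,150:330]
cv2.imwrite('pics/k.png',np.vstack([cv2.resize(a,(500,300),interpolation=2)[:,:,::-1],cv2.resize(b,(500,250),interpolation=2)]))
E
```

```text
t 27.05 pos [0.6689 0.2297 0.1298] F [ 0.36 -0.39 -0.04] w 0.0602
turn [-0.04  0.01  0.  ] shift after turn [-0.02  0.14  2.13]
```

View pics/k.png

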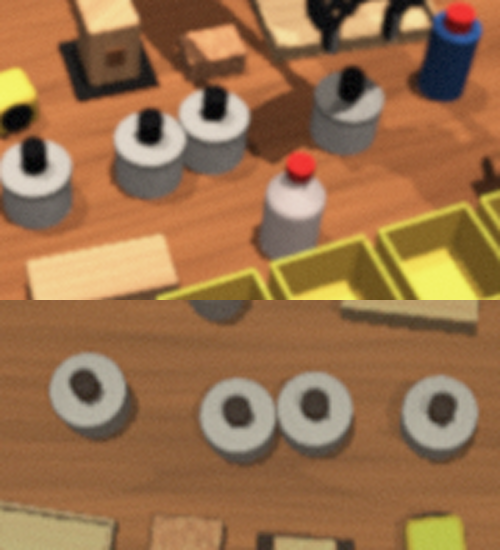

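The knock pushed tin 2 against tin 3: the two lids touch, at (238,418) and (315,412) in the lower crop. Both are upright. Now I grasp tin 1.

Request:
apply_moves(
  commands=[0, 0.12, 0.4, 0, 0, 0, 0, 0, 0.7, 0, 0, 0, 0, 0, 0.6, 0, 0, 0, 0, 0, 0.3, 0, 0, 0, 0, 0, 0.1, 0, 0, 0, 0, 0, 0, 0, 0, 0],
)

```text
clock: 27.7
position: [0.6744, 0.2295, 0.0699]
ee_rot: [0.0, 0.719, 0.695, 0.0]
contact_force: [1.5, 0.1, -0.2]
width: 0.0598
```

Request:
apply_moves(
  commands=[0, 0, 0, 0, 0, 0, 0, 0, 0, 0, 0, 0, 0, 0, 0, 0, 0, 0, 0, 0, 0, 0, 0, 0, 0, 0, 0, 0, 0, 0, 0, 0, 0, 0, 0, 0, 0, 0, 0, 0, 0, 0],
  jaw=-1,
)

```text
clock: 28.4
position: [0.675, 0.2289, 0.0709]
ee_rot: [0.001, 0.719, 0.695, 0.001]
contact_force: [-0.0, -2.5, 6.3]
width: 0.0262
```

Request:
apply_moves(
  commands=[0, 0, -0.2, 0, 0, 0, 0, 0, -0.4, 0, 0, 0, 0, 0, -0.6, 0, 0, 0, 0, 0, -0.4, 0, 0, 0, 0, 0, -0.2, 0, 0, 0, 0, 0, 0, 0, 0, 0, 0, 0, 0, 0, 0, 0, 0, 0, 0, 0, 0, 0],
)

```text
clock: 29.2
position: [0.6736, 0.2291, 0.1225]
ee_rot: [-0.001, 0.719, 0.695, -0.001]
contact_force: [-0.4, 0.5, -6.8]
width: 0.0261
```

```bash
python3 heft.py; python3 go.py .512 .360 .2 88; python3 go.py .467 -.342 .2 88
```

```text
Fz [-6.18 -7.19 -6.6  -6.29 -6.67 -6.65] mean -6.6
t 29.5 pos [0.6742 0.2292 0.1233] F [-0.01  0.04 -6.65] w 0.0261
turn [-0.  0. -0.] shift after turn [ 4.17 -5.56 -2.56]
t 29.5 pos [0.6742 0.2292 0.1233] F [-0.01  0.04 -6.65] w 0.0261
turn [-0.  0. -0.] shift after turn [-19.27  -6.24  -2.56]
```

Full (6.6 N). It goes to the board centre, cross-checked first in the scene view.

Run:
```python
from h import *
import pickle
d=pickle.load(open('scene0.pkl','rb'));print(onz(d,151.4,224.4,.03).round(3), onz(d,80+178/3.333,100+425/3.333,.03).round(3),onz(d,80+298/3.333,100+404/3.333,.03).round(3))
print([onz(d,80+x/3.333,100+y/3.333,.03)[:2].round(3) for x,y in[(135,364),(331,330),(350,470),(140,512)]])
```

```text
[ 0.474 -0.341  0.03 ] [ 0.469 -0.391  0.03 ] [ 0.479 -0.291  0.03 ]
[array([ 0.385, -0.418]), array([ 0.401, -0.248]), array([ 0.565, -0.264]), array([ 0.553, -0.431])]
```

Request:
apply_moves(
  commands=[0, 0, -0.6, 0, 0, 0, 0, 0, -0.9, 0, 0, 0, 0, 0, -0.8, 0, 0, 0, -0.3, -0.1, -0.26, 0, 0, 0, -0.6, -0.2, 0, 0, 0, 0, -0.9, -0.3, 0, 0, 0, 0, -0.9, -0.3, 0, 0, 0, 0, -0.9, -0.3, 0, 0, 0, 0, -0.9, -0.3, 0, 0, 0, 0, -0.9, -0.3, 0, 0, 0, 0, -0.9, -0.3, 0, 0, 0, 0, -0.9, -0.3, 0, 0, 0, 0, -0.9, -0.3, 0, 0, 0, 0, -0.9, -0.3, 0, 0, 0, 0, -0.9, -0.3, 0, 0, 0, 0, -0.9, -0.3, 0, 0, 0, 0, -0.9, -0.3, 0, 0, 0, 0, -0.9, -0.3, 0, 0, 0, 0, -0.9, -0.3, 0, 0, 0, 0],
)

```text
clock: 31.4
position: [0.5233, -0.1719, 0.1998]
ee_rot: [-0.001, 0.72, 0.694, -0.0]
contact_force: [1.1, -0.2, -5.8]
width: 0.0256
```

```bash
python3 go.py .472 -.341 .13 88
```

```text
t 31.4 pos [ 0.5233 -0.1719  0.1998] F [ 1.06 -0.19 -5.8 ] w 0.0256
turn [-0.01 -0.   -0.  ] shift after turn [-5.69 -1.51  2.33]
```

Request:
apply_moves(
  commands=[-0.9, -0.24, 0, 0, 0, 0, -0.9, -0.24, 0, 0, 0, 0, -0.9, -0.24, 0, 0, 0, 0, -0.9, -0.24, 0, 0, 0, 0, -0.9, -0.24, 0, 0, 0, 0, -0.7, -0.18, 0.3, 0, 0, 0, -0.4, -0.11, 0.7, 0, 0, 0, -0.1, 0, 0.8, 0, 0, 0, 0, 0, 0.5, 0, 0, 0, 0, 0, 0, 0, 0, 0, 0, 0, 0, 0, 0, 0, 0, 0, 0, 0, 0, 0],
)

```text
clock: 32.6
position: [0.4749, -0.3405, 0.1325]
ee_rot: [0.001, 0.719, 0.695, 0.0]
contact_force: [-0.3, -0.0, -5.9]
width: 0.026
```

```bash
python3 go.py .472 -.341 .101 88
python3 - <<'E'
from h import *
a=shot('scene')['frame'][160:280,70:230]
cv2.imwrite('pics/b.png',cv2.resize(a,(800,600),interpolation=2)[:,:,::-1])
d=shot('scene');print(d['cx'])
E
```

```text
t 32.6 pos [ 0.4749 -0.3405  0.1325] F [-0.26 -0.03 -5.94] w 0.026
turn [ 0.01  0.01 -0.  ] shift after turn [-0.02 -0.1   1.05]
282.54887971711395
```

View pics/b.png

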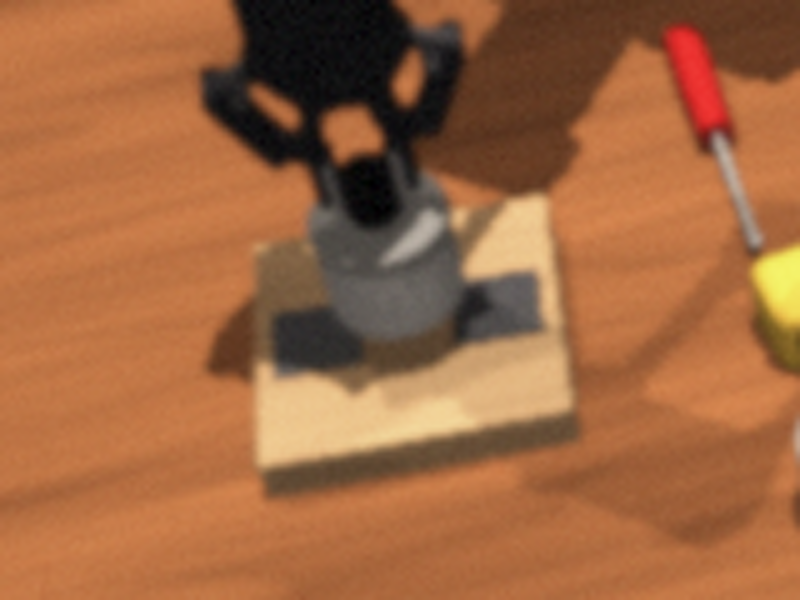

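Run:
```python
from h import *
import pickle
d=pickle.load(open('scene0.pkl','rb'));E=np.array(d['extrinsics'])
p=onz(d,70+395/5,160+341/5,.0615);v=E[:2,3]-p[:2];v/=np.linalg.norm(v);print(p.round(3),(p[:2]+0-.038*v).round(4))
print(np.mean([onz(d,70+x/5,160+y/5,.03)[:2] for x,y in[(254,245),(550,197),(576,413),(258,470)]],0).round(4))
for x,y in [(308,342),(503,307)]: print(onz(d,70+x/5,160+y/5,.03).round(4))
```

```text
[ 0.517 -0.347  0.062] [ 0.4786 -0.3501]
[ 0.4781 -0.3399]
[ 0.4709 -0.3959  0.03  ]
[ 0.481 -0.288  0.03 ]
```

Both checks agree that the board centre is near (.473,-.341). Lowering the tin there.

Request:
apply_moves(
  commands=[0, -0.05, 0.3, 0, 0, 0, 0, 0, 0.4, 0, 0, 0, 0, 0, 0.15, 0, 0, 0, 0, 0, 0.06, 0, 0, 0, 0, 0, 0, 0, 0, 0],
)

```text
clock: 33.2
position: [0.4727, -0.3398, 0.1034]
ee_rot: [-0.001, 0.719, 0.695, -0.0]
contact_force: [0.1, -0.9, -5.4]
width: 0.0262
```

Request:
apply_moves(
  commands=[0, 0, 0.05, 0, 0, 0, 0, 0, 0.03, 0, 0, 0],
)

```text
clock: 33.4
position: [0.4732, -0.3402, 0.1019]
ee_rot: [0.0, 0.719, 0.695, 0.0]
contact_force: [-0.8, -1.0, -6.9]
width: 0.0262
```

Request:
apply_moves(
  commands=[0, 0, 0.05, 0, 0, 0, 0, 0, 0, 0, 0, 0],
)

```text
clock: 33.6
position: [0.4732, -0.3404, 0.101]
ee_rot: [0.001, 0.719, 0.695, 0.0]
contact_force: [-1.1, 0.3, -2.1]
width: 0.0266
```

Request:
apply_moves(
  commands=[0, 0, 0.02, 0, 0, 0, 0, 0, 0, 0, 0, 0],
)

```text
clock: 33.8
position: [0.4732, -0.3405, 0.1009]
ee_rot: [0.001, 0.719, 0.695, -0.0]
contact_force: [-1.7, -1.2, 5.1]
width: 0.0261
```

Request:
apply_moves(
  commands=[0, 0, 0, 0, 0, 0, 0, 0, 0, 0, 0, 0, 0, 0, 0, 0, 0, 0, 0, 0, 0, 0, 0, 0, 0, 0, 0, 0, 0, 0],
  jaw=0.4,
)

```text
clock: 34.3
position: [0.473, -0.34, 0.0995]
ee_rot: [-0.0, 0.719, 0.695, 0.0]
contact_force: [-0.4, -0.2, -0.3]
width: 0.0598
```

Request:
apply_moves(
  commands=[0, 0, -0.3, 0, 0, 0, 0, 0, -0.8, 0, 0, 0, 0, 0, -1, 0, 0, 0, 0, 0, -0.9, 0, 0, 0, 0.8, 0, -0.3, 0, 0, 0, 1, 0, 0, 0, 0, 0, 1, 0, 0, 0, 0, 0, 1, 0, 0, 0, 0, 0, 1, 0, 0, 0, 0, 0, 0.8, 0, 0, 0, 0, 0, 0, 0, 0, 0, 0, 0],
)

```text
clock: 35.4
position: [0.4785, -0.1693, 0.1994]
ee_rot: [-0.0, 0.718, 0.696, 0.001]
contact_force: [-0.5, 0.1, -0.5]
width: 0.0599
```

```bash
python3 look.py; python3 go.py .657 -.124 .13 88;python3 - <<'E'
from h import *
a=shot('scene')['frame'][190:280,100:220];b=cv2.imread('pics/top_last.png')[210:310,335:435]
cv2.imwrite('pics/b2.png',np.hstack([cv2.resize(a,(400,300),interpolation=2)[:,:,::-1],cv2.resize(b,(300,300),interpolation=2)]))
E
```

```text
[228.  321.5  24.3] 454.5 [0.295 0.09  0.055]
[124.8 276.   15.7] 654.0 [0.412 0.371 0.055]
[391.5 260.   20.6] 595.5 [ 0.463 -0.353  0.055]
[307.7 191.8  14.4] 578.5 [ 0.651 -0.124  0.055]
[248.6 189.5  27. ] 1164.5 [0.656 0.041 0.055]
t 35.45 pos [ 0.4789 -0.1712  0.1994] F [ 0.42 -0.39  0.74] w 0.0592
turn [0.01 0.   0.01] shift after turn [1.78 5.88 2.31]
```

View pics/b2.png

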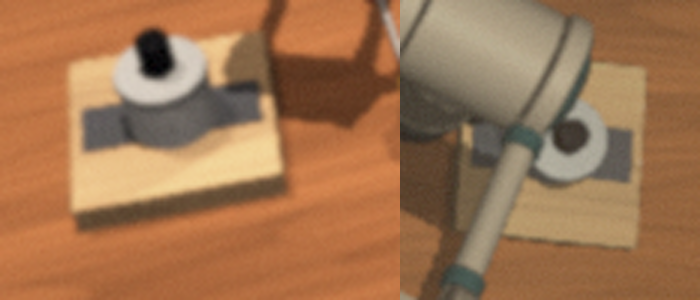

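The full tin stands upright between the sunken dogs. Next is tin 4.

Request:
apply_moves(
  commands=[0.2, 0.5, 0, 0, 0, 0, 0.25, 0.9, 0, 0, 0, 0, 0.25, 0.9, 0, 0, 0, 0, 0.25, 0.9, 0, 0, 0, 0, 0.25, 0.9, 0.3, 0, 0, 0, 0.25, 0.8, 0.6, 0, 0, 0, 0.2, 0.6, 0.6, 0, 0, 0, 0.1, 0.35, 0.5, 0, 0, 0, 0, 0, 0.3, 0, 0, 0, 0, 0, 0, 0, 0, 0, 0, 0, 0, 0, 0, 0],
)

```text
clock: 36.6
position: [0.6555, -0.1264, 0.1299]
ee_rot: [-0.0, 0.72, 0.694, -0.0]
contact_force: [0.4, -0.4, 0.1]
width: 0.0597
```

```bash
python3 go.py .658 -.124 .068 88
```

```text
t 36.6 pos [ 0.6555 -0.1264  0.1299] F [ 0.42 -0.41  0.1 ] w 0.0597
turn [-0.    0.   -0.01] shift after turn [0.08 0.08 2.06]
```

Request:
apply_moves(
  commands=[0.08, 0.08, 0.4, 0, 0, 0, 0, 0, 0.7, 0, 0, 0, 0, 0, 0.6, 0, 0, 0, 0, 0, 0.3, 0, 0, 0, 0, 0, 0.06, 0, 0, 0, 0, 0, 0, 0, 0, 0],
)

```text
clock: 37.2
position: [0.6588, -0.1236, 0.0682]
ee_rot: [0.0, 0.72, 0.694, 0.0]
contact_force: [0.4, 0.1, -0.1]
width: 0.0596
```

Request:
apply_moves(
  commands=[0, 0, 0, 0, 0, 0, 0, 0, 0, 0, 0, 0, 0, 0, 0, 0, 0, 0, 0, 0, 0, 0, 0, 0, 0, 0, 0, 0, 0, 0, 0, 0, 0, 0, 0, 0, 0, 0, 0, 0, 0, 0],
  jaw=-1,
)

```text
clock: 37.9
position: [0.6593, -0.1239, 0.069]
ee_rot: [0.001, 0.719, 0.695, 0.0]
contact_force: [-0.1, -0.8, 6.4]
width: 0.0262
```

Request:
apply_moves(
  commands=[0, 0, -0.2, 0, 0, 0, 0, 0, -0.4, 0, 0, 0, 0, 0, -0.6, 0, 0, 0, 0, 0, -0.4, 0, 0, 0, 0, 0, -0.2, 0, 0, 0, 0, 0, 0, 0, 0, 0, 0, 0, 0, 0, 0, 0, 0, 0, 0, 0, 0, 0],
)

```text
clock: 38.7
position: [0.6579, -0.1233, 0.1208]
ee_rot: [-0.001, 0.719, 0.695, -0.0]
contact_force: [-0.0, 0.5, -2.3]
width: 0.0262
```

```bash
python3 heft.py; python3 go.py .514 .360 .2 88
```

```text
Fz [-2.38 -2.5  -2.31 -2.85 -2.58 -1.7 ] mean -2.39
t 39.0 pos [ 0.6584 -0.1235  0.1214] F [-0.19 -0.45 -1.7 ] w 0.0263
turn [-0. -0. -0.] shift after turn [15.94 -5.37 -2.62]
```

Request:
apply_moves(
  commands=[0, 0, -0.6, 0, 0, 0, 0, 0, -0.9, 0, 0, 0, 0, 0, -0.8, 0, 0, 0, 0.35, -0.12, -0.3, 0, 0, 0, 0.7, -0.24, 0, 0, 0, 0, 0.94, -0.32, 0, 0, 0, 0, 0.94, -0.32, 0, 0, 0, 0, 0.94, -0.32, 0, 0, 0, 0, 0.94, -0.32, 0, 0, 0, 0, 0.94, -0.32, 0, 0, 0, 0, 0.94, -0.32, 0, 0, 0, 0, 0.94, -0.32, 0, 0, 0, 0, 0.94, -0.32, 0, 0, 0, 0, 0.94, -0.32, 0, 0, 0, 0, 0.94, -0.32, 0, 0, 0, 0, 0.94, -0.32, 0, 0, 0, 0, 0.94, -0.32, 0, 0, 0, 0, 0.94, -0.32, 0, 0, 0, 0, 0.94, -0.32, 0, 0, 0, 0, 0.94, -0.32, 0, 0, 0, 0],
)

```text
clock: 41.0
position: [0.5164, 0.3379, 0.1979]
ee_rot: [-0.001, 0.719, 0.695, -0.002]
contact_force: [-0.6, 0.0, -2.2]
width: 0.0262
```

Request:
apply_moves(
  commands=[0.5, -0.17, 0, 0, 0, 0, 0.25, -0.08, 0, 0, 0, 0, 0, 0, 0, 0, 0, 0, 0, 0, 0, 0, 0, 0],
)

```text
clock: 41.4
position: [0.5131, 0.358, 0.1995]
ee_rot: [0.0, 0.72, 0.694, -0.001]
contact_force: [-0.1, -0.4, -2.0]
width: 0.0261
```

```bash
python3 go.py .514 .360 .075 88
```

```text
t 41.4 pos [0.5131 0.358  0.1995] F [-0.07 -0.35 -2.05] w 0.0261
turn [-0.    0.01 -0.  ] shift after turn [0.07 0.03 4.15]
```

Request:
apply_moves(
  commands=[0.07, 0.03, 0.4, 0, 0, 0, 0, 0, 0.8, 0, 0, 0, 0, 0, 1, 0, 0, 0, 0, 0, 0.9, 0, 0, 0, 0, 0, 0.6, 0, 0, 0, 0, 0, 0.25, 0, 0, 0, 0, 0, 0.1, 0, 0, 0, 0, 0, 0.07, 0, 0, 0, 0, 0, 0, 0, 0, 0],
)

```text
clock: 42.3
position: [0.5149, 0.3611, 0.077]
ee_rot: [0.0, 0.72, 0.694, 0.001]
contact_force: [0.8, -0.4, -1.3]
width: 0.0265
```

Request:
apply_moves(
  commands=[0, 0, 0.04, 0, 0, 0, 0, 0, 0, 0, 0, 0],
)

```text
clock: 42.5
position: [0.5145, 0.3612, 0.0757]
ee_rot: [0.0, 0.719, 0.695, 0.001]
contact_force: [0.9, 0.4, -1.5]
width: 0.0263
```

Request:
apply_moves(
  commands=[0, 0, 0.05, 0, 0, 0, 0, 0, 0, 0, 0, 0],
)

```text
clock: 42.7
position: [0.5144, 0.3612, 0.074]
ee_rot: [0.0, 0.719, 0.695, 0.001]
contact_force: [0.6, -0.3, -0.3]
width: 0.026
```

Touching down (force −2 → −0.3). One small nudge, then release.

Request:
apply_moves(
  commands=[0, 0, 0.03, 0, 0, 0, 0, 0, 0, 0, 0, 0],
)

```text
clock: 42.9
position: [0.5146, 0.3612, 0.0739]
ee_rot: [0.0, 0.719, 0.695, 0.001]
contact_force: [-1.3, -1.3, 5.0]
width: 0.0261
```

Request:
apply_moves(
  commands=[0, 0, 0, 0, 0, 0, 0, 0, 0, 0, 0, 0, 0, 0, 0, 0, 0, 0, 0, 0, 0, 0, 0, 0, 0, 0, 0, 0, 0, 0],
  jaw=0.4,
)

```text
clock: 43.4
position: [0.5141, 0.361, 0.0724]
ee_rot: [-0.0, 0.719, 0.695, -0.0]
contact_force: [-0.1, -0.3, 0.1]
width: 0.0598
```

Request:
apply_moves(
  commands=[0, 0, -0.3, 0, 0, 0, 0, 0, -0.8, 0, 0, 0, 0, 0, -1, 0, 0, 0, 0, 0, -1, 0, 0, 0, 0, 0, -0.7, 0, 0, 0, -0.8, -0.5, 0, 0, 0, 0, -0.8, -0.6, 0, 0, 0, 0, -0.8, -0.6, 0, 0, 0, 0, -0.8, -0.6, 0, 0, 0, 0, -0.6, -0.4, 0, 0, 0, 0, 0, 0, 0, 0, 0, 0],
)

```text
clock: 44.5
position: [0.4271, 0.2481, 0.1874]
ee_rot: [0.0, 0.72, 0.694, -0.001]
contact_force: [0.9, 0.1, -0.0]
width: 0.06
```

```bash
python3 look.py
python3 - <<'E'
from h import *
b=cv2.imread('pics/top_last.png')[155:315,95:285]
cv2.imwrite('pics/t.png',cv2.resize(b,None,fx=4,fy=3.75,interpolation=2))
E
```

```text
[228.5 321.5  24.1] 456.0 [0.295 0.089 0.055]
[385.  259.   26.9] 1001.5 [ 0.466 -0.336  0.055]
[249.  190.5  27.1] 1166.5 [0.653 0.04  0.055]
```

View pics/t.png

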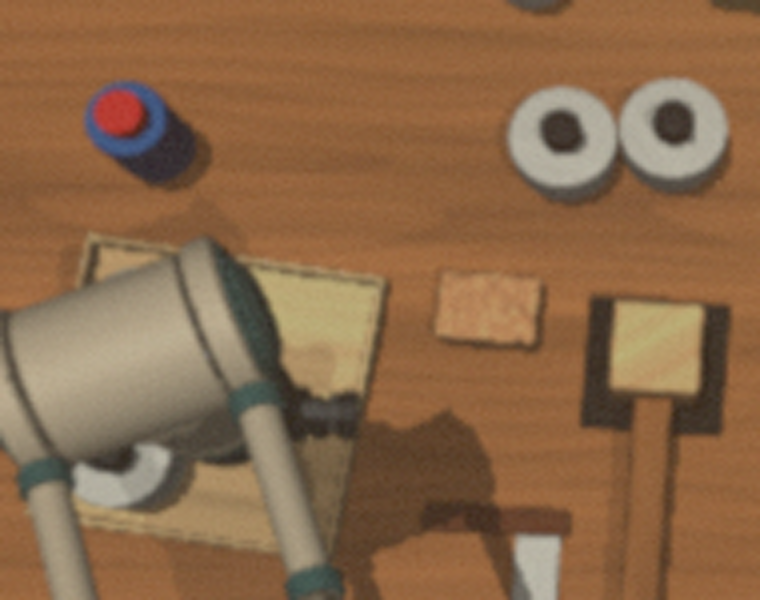

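The two remaining tins touch, with lids at crop (562,138) and (674,131).

```bash
python3 - <<'E'
from h import *
import pickle
d=pickle.load(open('top0.pkl','rb'))
for u,v in[(235.5,191.8),(263.5,189.9)]: print(onz(d,u,v,.06).round(4))
E
python3 go.py .652 .076 .13 88
```

```text
[0.6475 0.0773 0.06  ]
[ 6.54e-01 -2.00e-04  6.00e-02]
t 44.55 pos [0.4289 0.2495 0.1876] F [ 0.66  0.96 -0.41] w 0.0598
turn [ 0.01 -0.01 -0.01] shift after turn [-5.52  7.63  1.92]
```

Request:
apply_moves(
  commands=[-0.3, 0.4, 0, 0, 0, 0, -0.6, 0.8, 0, 0, 0, 0, -0.65, 0.9, 0, 0, 0, 0, -0.65, 0.9, 0, 0, 0, 0, -0.65, 0.9, 0, 0, 0, 0, -0.65, 0.9, 0, 0, 0, 0, -0.65, 0.9, 0.1, 0, 0, 0, -0.65, 0.9, 0.3, 0, 0, 0, -0.5, 0.73, 0.5, 0, 0, 0, -0.22, 0.3, 0.6, 0, 0, 0, 0, 0, 0.42, 0, 0, 0, 0, 0, 0, 0, 0, 0, 0, 0, 0, 0, 0, 0],
)

```text
clock: 45.85
position: [0.652, 0.0769, 0.1288]
ee_rot: [-0.0, 0.719, 0.695, -0.0]
contact_force: [-0.3, -0.1, 0.6]
width: 0.0599
```

```bash
python3 look.py; python3 go.py .652 .077 .068 88
```

```text
[216.2 339.5  46.8] 899.5 [0.248 0.121 0.055]
[124.5 277.   15.7] 655.5 [0.41  0.371 0.055]
[385.  259.   26.9] 985.5 [ 0.466 -0.336  0.055]
[131.  240.   15.8] 654.0 [0.51  0.359 0.055]
[249.2 191.5  27. ] 723.5 [0.65  0.039 0.055]
t 45.9 pos [0.6522 0.077  0.1296] F [-0.19  0.63  0.15] w 0.0594
turn [ 0.01 -0.    0.  ] shift after turn [-0.   -0.01  2.05]
```

Request:
apply_moves(
  commands=[0, 0, 0.4, 0, 0, 0, 0, 0, 0.7, 0, 0, 0, 0, 0, 0.6, 0, 0, 0, 0, 0, 0.3, 0, 0, 0, 0, 0, 0.05, 0, 0, 0, 0, 0, 0, 0, 0, 0],
)

```text
clock: 46.5
position: [0.6524, 0.0766, 0.0679]
ee_rot: [0.0, 0.719, 0.695, 0.0]
contact_force: [-0.3, -0.7, 0.7]
width: 0.0594
```

Request:
apply_moves(
  commands=[0, 0, 0, 0, 0, 0, 0, 0, 0, 0, 0, 0, 0, 0, 0, 0, 0, 0, 0, 0, 0, 0, 0, 0, 0, 0, 0, 0, 0, 0, 0, 0, 0, 0, 0, 0, 0, 0, 0, 0, 0, 0],
  jaw=-1,
)

```text
clock: 47.2
position: [0.6529, 0.0766, 0.0686]
ee_rot: [0.001, 0.719, 0.694, 0.001]
contact_force: [-0.5, 1.0, 5.8]
width: 0.0265
```

Request:
apply_moves(
  commands=[0, 0, -0.2, 0, 0, 0, 0, 0, -0.4, 0, 0, 0, 0, 0, -0.6, 0, 0, 0, 0, 0, -0.4, 0, 0, 0, 0, 0, -0.2, 0, 0, 0, 0, 0, 0, 0, 0, 0, 0, 0, 0, 0, 0, 0, 0, 0, 0, 0, 0, 0],
)

```text
clock: 48.0
position: [0.6514, 0.0763, 0.1206]
ee_rot: [-0.001, 0.719, 0.695, -0.001]
contact_force: [-0.1, 0.5, -3.0]
width: 0.0263
```

```bash
python3 heft.py; python3 go.py .405 .275 .2 88
```

```text
Fz [-2.75 -2.77 -2.79 -1.84 -2.26 -1.9 ] mean -2.38
t 48.3 pos [0.652  0.0763 0.1212] F [ 0.06 -0.04 -1.9 ] w 0.0262
turn [-0. -0. -0.] shift after turn [ 6.33 -8.46 -2.63]
```

Request:
apply_moves(
  commands=[0, 0, -0.6, 0, 0, 0, 0, 0, -0.9, 0, 0, 0, 0, 0, -0.8, 0, 0, 0, 0.3, -0.4, -0.33, 0, 0, 0, 0.5, -0.7, 0, 0, 0, 0, 0.67, -0.9, 0, 0, 0, 0, 0.67, -0.9, 0, 0, 0, 0, 0.67, -0.9, 0, 0, 0, 0, 0.67, -0.9, 0, 0, 0, 0, 0.67, -0.9, 0, 0, 0, 0, 0.67, -0.9, 0, 0, 0, 0, 0.67, -0.9, 0, 0, 0, 0, 0.55, -0.7, 0, 0, 0, 0, 0.29, -0.36, 0, 0, 0, 0, 0, 0, 0, 0, 0, 0, 0, 0, 0, 0, 0, 0],
)

```text
clock: 49.9
position: [0.4055, 0.2748, 0.2004]
ee_rot: [0.001, 0.719, 0.695, 0.0]
contact_force: [-0.1, 0.2, -2.2]
width: 0.0262
```

```bash
python3 go.py .405 .275 .074 88
```

```text
t 49.9 pos [0.4055 0.2748 0.2004] F [-0.1   0.15 -2.22] w 0.0262
turn [0.01 0.   0.  ] shift after turn [ 0.01 -0.02  4.21]
```

Request:
apply_moves(
  commands=[0, 0, 0.4, 0, 0, 0, 0, 0, 0.8, 0, 0, 0, 0, 0, 1, 0, 0, 0, 0, 0, 0.9, 0, 0, 0, 0, 0, 0.6, 0, 0, 0, 0, 0, 0.25, 0, 0, 0, 0, 0, 0.1, 0, 0, 0, 0, 0, 0.1, 0, 0, 0, 0, 0, 0.04, 0, 0, 0, 0, 0, 0, 0, 0, 0],
)

```text
clock: 50.9
position: [0.4057, 0.2753, 0.0753]
ee_rot: [0.0, 0.719, 0.695, 0.001]
contact_force: [-0.8, -0.4, -2.3]
width: 0.026
```

Request:
apply_moves(
  commands=[0, 0, 0.04, 0, 0, 0, 0, 0, 0, 0, 0, 0],
)

```text
clock: 51.1
position: [0.4053, 0.2752, 0.0739]
ee_rot: [0.0, 0.719, 0.695, 0.0]
contact_force: [0.4, -0.6, -1.2]
width: 0.0265
```

Request:
apply_moves(
  commands=[0, 0, 0.03, 0, 0, 0, 0, 0, 0, 0, 0, 0],
)

```text
clock: 51.3
position: [0.4055, 0.2754, 0.0735]
ee_rot: [0.0, 0.719, 0.695, 0.001]
contact_force: [-1.1, 0.7, 5.1]
width: 0.0263
```

Request:
apply_moves(
  commands=[0, 0, 0, 0, 0, 0, 0, 0, 0, 0, 0, 0, 0, 0, 0, 0, 0, 0, 0, 0, 0, 0, 0, 0, 0, 0, 0, 0, 0, 0],
  jaw=0.4,
)

```text
clock: 51.8
position: [0.4052, 0.2751, 0.0726]
ee_rot: [-0.0, 0.719, 0.695, 0.0]
contact_force: [-0.2, -0.5, 0.2]
width: 0.0598
```

Request:
apply_moves(
  commands=[0, 0, -0.3, 0, 0, 0, 0, 0, -0.8, 0, 0, 0, 0, 0, -1, 0, 0, 0, 0, 0, -1, 0, 0, 0, 0, 0, -0.7, 0, 0, 0, -0.5, 0, 0, 0, 0, 0, -0.9, 0, 0, 0, 0, 0, -0.8, 0, 0, 0, 0, 0, 0, 0, 0, 0, 0, 0],
)

```text
clock: 52.7
position: [0.4014, 0.2061, 0.1859]
ee_rot: [0.0, 0.72, 0.694, -0.002]
contact_force: [0.0, -0.0, 0.8]
width: 0.0601
```

```bash
python3 look.py; python3 go.py .658 0 .13 88
```

```text
[228.  321.5  24.3] 455.5 [0.295 0.09  0.055]
[385.  259.   26.9] 987.0 [ 0.466 -0.336  0.055]
[130.8 240.1  15.3] 538.0 [0.51  0.36  0.055]
[263.  190.1  14.4] 568.5 [0.654 0.001 0.055]
t 52.75 pos [0.402  0.2076 0.186 ] F [0.05 0.37 0.27] w 0.0598
turn [-0.01  0.   -0.02] shift after turn [-6.62  8.77  1.87]
```

Request:
apply_moves(
  commands=[-0.3, 0.4, 0, 0, 0, 0, -0.6, 0.8, 0, 0, 0, 0, -0.68, 0.9, 0, 0, 0, 0, -0.68, 0.9, 0, 0, 0, 0, -0.68, 0.9, 0, 0, 0, 0, -0.68, 0.9, 0, 0, 0, 0, -0.68, 0.9, 0, 0, 0, 0, -0.68, 0.9, 0, 0, 0, 0, -0.68, 0.9, 0.3, 0, 0, 0, -0.6, 0.8, 0.5, 0, 0, 0, -0.36, 0.47, 0.6, 0, 0, 0, 0, 0, 0.45, 0, 0, 0, 0, 0, 0, 0, 0, 0, 0, 0, 0, 0, 0, 0],
)

```text
clock: 54.15
position: [0.6581, 0.0021, 0.1307]
ee_rot: [-0.001, 0.719, 0.695, -0.0]
contact_force: [-0.1, 0.5, 1.2]
width: 0.0598
```

```bash
python3 go.py .658 0 .068 88
```

```text
t 54.15 pos [0.6581 0.0021 0.1307] F [-0.06  0.47  1.24] w 0.0598
turn [-0.01 -0.    0.  ] shift after turn [-0.07  0.    2.09]
```

Request:
apply_moves(
  commands=[-0.05, 0, 0.4, 0, 0, 0, 0, 0, 0.7, 0, 0, 0, 0, 0, 0.6, 0, 0, 0, 0, 0, 0.3, 0, 0, 0, 0, 0, 0.08, 0, 0, 0, 0, 0, 0, 0, 0, 0],
)

```text
clock: 54.75
position: [0.6588, 0.0001, 0.069]
ee_rot: [0.0, 0.719, 0.695, 0.0]
contact_force: [0.5, -0.4, -0.4]
width: 0.0595
```

Request:
apply_moves(
  commands=[0, 0, 0, 0, 0, 0, 0, 0, 0, 0, 0, 0, 0, 0, 0, 0, 0, 0, 0, 0, 0, 0, 0, 0, 0, 0, 0, 0, 0, 0, 0, 0, 0, 0, 0, 0, 0, 0, 0, 0, 0, 0],
  jaw=-1,
)

```text
clock: 55.45
position: [0.6595, 0.0, 0.0698]
ee_rot: [0.001, 0.719, 0.695, 0.001]
contact_force: [-0.5, 0.9, 5.9]
width: 0.0263
```

Request:
apply_moves(
  commands=[0, 0, -0.2, 0, 0, 0, 0, 0, -0.4, 0, 0, 0, 0, 0, -0.6, 0, 0, 0, 0, 0, -0.4, 0, 0, 0, 0, 0, -0.2, 0, 0, 0, 0, 0, 0, 0, 0, 0, 0, 0, 0, 0, 0, 0, 0, 0, 0, 0, 0, 0],
)

```text
clock: 56.25
position: [0.658, -0.0001, 0.1218]
ee_rot: [-0.001, 0.719, 0.695, -0.001]
contact_force: [-0.7, 0.6, -1.3]
width: 0.0261
```

```bash
python3 heft.py; python3 go.py .501 .263 .2 88
```

```text
Fz [-2.16 -2.66 -2.05 -2.19 -2.5  -2.03] mean -2.26
t 56.55 pos [ 6.586e-01 -1.000e-04  1.224e-01] F [ 0.16 -0.21 -2.03] w 0.0266
turn [-0. -0. -0.] shift after turn [ 8.58 -5.56 -2.59]
```

Empty (2.3 N). It goes to the last tray slot.

Request:
apply_moves(
  commands=[0, 0, -0.6, 0, 0, 0, 0, 0, -0.9, 0, 0, 0, 0, 0, -0.8, 0, 0, 0, 0.4, -0.26, -0.29, 0, 0, 0, 0.7, -0.45, 0, 0, 0, 0, 0.9, -0.58, 0, 0, 0, 0, 0.9, -0.58, 0, 0, 0, 0, 0.9, -0.58, 0, 0, 0, 0, 0.9, -0.58, 0, 0, 0, 0, 0.9, -0.58, 0, 0, 0, 0, 0.9, -0.58, 0, 0, 0, 0, 0.9, -0.58, 0, 0, 0, 0, 0.75, -0.5, 0, 0, 0, 0, 0.43, -0.29, 0, 0, 0, 0, 0, 0, 0, 0, 0, 0, 0, 0, 0, 0, 0, 0],
)

```text
clock: 58.15
position: [0.501, 0.2627, 0.2001]
ee_rot: [0.0, 0.719, 0.695, -0.0]
contact_force: [0.3, -0.5, -1.9]
width: 0.0261
```

```bash
python3 go.py .501 .263 .075 88
```

```text
t 58.15 pos [0.501  0.2627 0.2001] F [ 0.35 -0.54 -1.89] w 0.0261
turn [0.   0.01 0.  ] shift after turn [ 0.01 -0.    4.17]
```

Request:
apply_moves(
  commands=[0, 0, 0.4, 0, 0, 0, 0, 0, 0.8, 0, 0, 0, 0, 0, 1, 0, 0, 0, 0, 0, 0.9, 0, 0, 0, 0, 0, 0.6, 0, 0, 0, 0, 0, 0.25, 0, 0, 0, 0, 0, 0.1, 0, 0, 0, 0, 0, 0.08, 0, 0, 0, 0, 0, 0.04, 0, 0, 0, 0, 0, 0, 0, 0, 0],
)

```text
clock: 59.15
position: [0.5016, 0.2631, 0.076]
ee_rot: [0.0, 0.719, 0.694, 0.001]
contact_force: [0.0, -0.2, -2.9]
width: 0.026
```

Request:
apply_moves(
  commands=[0, 0, 0.04, 0, 0, 0, 0, 0, 0, 0, 0, 0],
)

```text
clock: 59.35
position: [0.5017, 0.2633, 0.0749]
ee_rot: [0.0, 0.719, 0.695, 0.001]
contact_force: [0.5, 0.5, 0.1]
width: 0.0266
```

Request:
apply_moves(
  commands=[0, 0, 0.02, 0, 0, 0, 0, 0, 0, 0, 0, 0],
)

```text
clock: 59.55
position: [0.5018, 0.2634, 0.0748]
ee_rot: [0.0, 0.719, 0.695, 0.001]
contact_force: [-0.6, 0.6, 5.3]
width: 0.0265
```

Request:
apply_moves(
  commands=[0, 0, 0, 0, 0, 0, 0, 0, 0, 0, 0, 0, 0, 0, 0, 0, 0, 0, 0, 0, 0, 0, 0, 0, 0, 0, 0, 0, 0, 0],
  jaw=0.4,
)

```text
clock: 60.05
position: [0.5011, 0.263, 0.0734]
ee_rot: [-0.0, 0.719, 0.695, -0.0]
contact_force: [-0.2, 1.0, -0.1]
width: 0.0599
```

Request:
apply_moves(
  commands=[0, 0, -0.3, 0, 0, 0, 0, 0, -0.8, 0, 0, 0, 0, 0, -1, 0, 0, 0, 0, 0, -1, 0, 0, 0, 0, 0, -0.9, 0, 0, 0, -0.5, 0, -0.5, 0, 0, 0, -0.9, -0.2, 0, 0, 0, 0, -0.9, -0.2, 0, 0, 0, 0, -0.9, -0.2, 0, 0, 0, 0, -0.9, -0.3, 0, 0, 0, 0, -0.9, -0.3, 0, 0, 0, 0, -0.9, -0.3, 0, 0, 0, 0, -0.9, -0.3, 0, 0, 0, 0, -0.9, -0.3, 0, 0, 0, 0, -0.8, -0.3, 0, 0, 0, 0, -0.4, 0, 0, 0, 0, 0, 0, 0, 0, 0, 0, 0, 0, 0, 0, 0, 0, 0],
)

```text
clock: 61.85
position: [0.42, -0.0011, 0.2085]
ee_rot: [-0.0, 0.72, 0.694, 0.0]
contact_force: [0.5, -1.1, -0.0]
width: 0.06
```

```bash
python3 look.py
python3 - <<'E'
from h import *
b=cv2.imread('pics/top_last.png')[165:345,95:435]
print(manip.get_state()['position'])
a=shot('scene')['frame'][130:290,110:430]
cv2.imwrite('pics/fin.png',np.vstack([cv2.resize(b,(560,297),interpolation=2),cv2.resize(a,(560,280),interpolation=2)[:,:,::-1]]))
E
```

```text
[159.8 280.5  14.9] 622.5 [0.401 0.276 0.055]
[124.8 276.   15.7] 658.5 [0.412 0.371 0.055]
[385.  259.   26.9] 993.5 [ 0.466 -0.336  0.055]
[166.2 244.6  14.9] 615.0 [0.499 0.263 0.055]
[131.1 240.   15.7] 650.0 [0.51  0.359 0.055]
[ 0.4200701  -0.00081164  0.2084548 ]
```

View pics/fin.png

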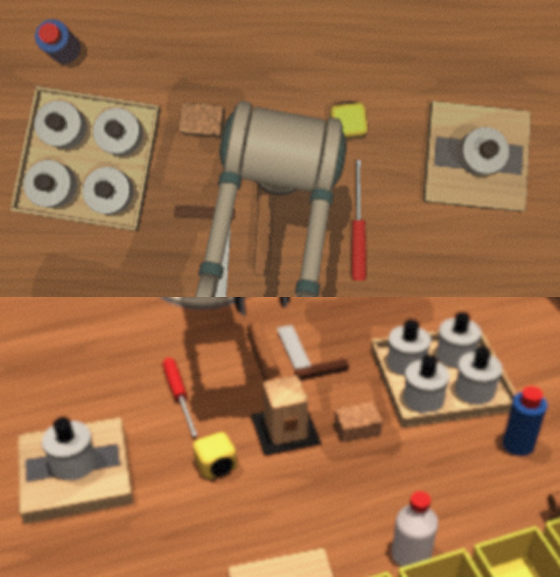

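Run:
```python
from h import *
d=shot('top');f=d['frame'];h=cv2.cvtColor(f,cv2.COLOR_RGB2HSV)
m=((h[...,1]<60)&(h[...,2]>140)).astype(np.uint8);m[:225]=0;m[300:]=0;m[:,:360]=0;m[:,420:]=0
c=max(cv2.findContours(m,0,2)[0],key=cv2.contourArea);(u,v),r=cv2.minEnclosingCircle(c);print(u,v,r,onz(d,u,v,.09).round(4))
```

```text
389.84832763671875 255.18539428710938 14.214777946472168 [ 0.4727 -0.3405  0.09  ]
```

```bash
python3 -c "
from h import *
print(manip.sign_off())"
```

```text
the job is handed in; nothing more can be done
None
```

The job is done and handed in at about 62 s on the robot's clock.

- **Dogs:** I pressed both dogs down with the mallet head until it met the board. A picture afterwards showed both flush.
- **Mallet:** It stands on its head, back on its mat.
- **Full tin:** One tin weighed 6.6 N against 2.0 to 2.4 N for the other four, so it is the full one. It stands upright on the board between the sunken dogs.
- **Empty tins:** All four stand upright in the tray.
- **Knocked tin:** One tin was knocked against its neighbour during the run. I measured its position again before gripping it.

The last pictures showed everything upright in place and the gripper clear, and I saw no bystander moved (checked by eye only). In that last top view the arm hid the mallet, so its check comes from the scene view.

**Board centre:** the two cameras disagreed on it by about 6 to 10 mm in x. I placed the tin between the two readings. Going by the top view, it stands about 2 to 6 mm off centre in x and within 2 mm in y.

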